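# Set the die height of the snap-fastener hand press and hold it for locking

### The arm

A 6-joint arm with a two-finger parallel gripper is mounted at the origin on the work surface. World frame = base frame: x ahead of the robot, y to its left, z up, the work surface at z = 0. Lengths are in mm, angles in rad, forces in N, time in s.
With the tool pointing down it reaches from about 325 to 750 mm from the base axis. Payload 7.6 kg.
Tool frame: the origin (TCP) lies at the very end of the fingers, on their centre line; the grasp point (between the pads) lies ctrl.hold_point_z behind it (ctrl.hold_point_z is the distance from the TCP to the grasp point, in mm); z points along the fingers, y is the direction in which the jaws open and shut (so a half turn about z gives the same grasp; the last joint's range is limited). The gripper opens to 85 mm and grips with 20 to 120 N. Pads are 22 mm wide; open, the fingers measure 114 mm over their backs; the gripper's body (76 mm by 85 mm) begins 54 mm behind the grasp point. The pads swing forward as they close: fully open they stand 13 mm farther back than shut.
Start: joints at [1.233, 0.052, 1.401, -0, 1.689, -0.07], TCP at [138.903, 506.312, 231.323] pointing down, gripper open.
Joint ranges: [-2.9, 2.9], [-0.91, 2.17], [0.12, 2.37], [-1.06, 4.2], [0.26, 2.73], [-2.93, 2.93]. Speed limits (rad/s): [2.57, 2.57, 3.01, 3.14, 3.14, 3.14].

### API

Orientations are given as a unit quaternion [w, x, y, z].
In Python, from station import ctrl gives the robot as it stands. The module is installed in compiled form; this text tells all that it offers.
- The arm moves only by the shell command python3 -m handwheel 'ROWS' [FORCE]. ROWS is JSON, a list of rows, each a list of 7 numbers: the shift along the tool's x, y, z in mm, then the turn, a rotation vector about the tool's x, y, z in degrees, then the finger opening in mm, from 0 to 85.4. A call has exactly 10 rows; each row shifts and turns the pose as measured when the row begins, along the tool's axes as they then stand; what a row does not reach is not made up. A row lasts 1/10 s, in which the tool goes at most 50 mm and 8.59 degrees, less where a joint would pass 70% of its speed; a pose out of reach is approached as far as the arm can. A call with a gripper value outside its range is refused whole. The fingers move at their own pace and stop on an object; FORCE is the grip in N (left out, the last holds). Time passes only in rows, so rows that do not move let the fingers close, or fill a call up. It gives the time, the measured TCP pose, the force and the opening at its end, in the units of the state.
- ctrl.sense(): the state, without advancing time (a new reading comes with each control period).
- ctrl.snapshot(name): name is "side" or "top" or "wrist"; returns a dict with "color" (480x640x3 uint8, red, green, blue), "z_map" (480x640 float32, mm along the optical axis (not along the pixel's ray), 0 where there is no reading), "K" (3x3 intrinsics, pixels), "cam_to_world" (4x4, takes a point from camera to world coordinates). Camera axes: x right, y up, looking along -z (the intrinsics and any distortion apply to the point x, -y, -z); pixel columns grow to the right and rows downward; lengths in mm; the calibration is good to about 2 mm. A picture is of the moment at which its call begins.
- ctrl.close_job(): hands the job in, once; it reports no verdict.
The state is a dict: "clock": time; "qpos": joint angles; "qvel": joint speeds; "effort": joint torques, N m; "tcp_pos": TCP position; "ee_rot": TCP orientation; "wrist_force": force on the tool from outside, world axes, zero at the start; "ft_torque": the same for the moment, N m; "gripper_width": finger opening in mm.
Only numpy, scipy, OpenCV 4.12 (cv2) and the standard library are available. Lean on these libraries where they do the work, as an engineer would, in place of code of your own. Each camera call takes 0.05 s, during which the arm holds its last target.

### The job

Set the die height of the hand press: push the flat setting gauge, blade first and lying flat on the press bed, in between the two guide strips until its cross shoulder is right up against their front ends, and let go of it there with the press still open. Then pull the press handle forward by its rubber grip, against the return spring, until the pointer on the lever stands at the white line on the dial and the floating upper die rests on the blade, and finish while still holding the grip there, so that the lock nut can be tightened. Leave the button jar, the spray bottle and the clothes brush where they stand.

Things in the scene. Friction and masses are not known exactly. Their poses are not given: they have to be found in the camera images.
- press: Grey bench-top hand lever press for snap fasteners, fixed. Origin: on the counter, on the axis of the dies; x from its front to its back column, y to its left, z up; front roughly to the robot. Bed: 110 wide, x = -150 to 105, flat top at z = 30. Head over it: 58 wide, z = 122 to 200, front at x = -31; column from x = 42 back (mm, press frame).
- press_slot (a point): Mouth of the slot, on the bed's top: x = -55, y = 0, z = 30 mm in the press frame. Two steel guide strips on the bed, each 33 long, 11 wide, 8 high, run back from here along the press's x; the slot between them is 26 wide.
- lever_shaft (a point): On the axis of the lever's shaft, which runs along the press's y at x = 25, z = 165 mm (press frame); this point at y = -35, in the dark steel dial disc (radius 56) on the right side of the head. The one white line goes across the disc's rim and face.
- gauge: Setting gauge, loose, 150 g, flat underside. Origin: on the underside below the black upright grip; x along the steel blade. Grip: x = -28 to 30, 14 thick (y), 34 high. Cross shoulder: x = 30 to 40, 48 wide, 8 high. Blade: 20 wide, 4 thick, round nose at x = 111 (mm). Fully in, its origin is at x = -95, y = 0, z = 30 mm in the press frame, x axes alike.
- gauge_shoulder (a point): Middle of the front face of the gauge's cross shoulder, at the underside (40 mm ahead of the gauge's origin).
- gauge_nose (a point): Tip of the gauge's blade, at the underside (111 mm ahead of the gauge's origin).
- handle (a joint): Lever angle (rad). 0 = upright, at rest, press open; grows as the grip is pulled forward (to the press's front, -x) and down; pointer at the white line at 0.90; hard stop 1.06. A return spring always swings it back to 0: the pull at the grip is about 2 N at first, 7 N at the line. The ram and upper die sink 26.5 mm per rad.
- handle_grip: Black round rubber grip on the lever's end, 22 mm in diameter, 104 long, sticking out level to the press's right. Origin: its middle, 140 mm from the shaft axis: x = 25 - 140 sin(angle), y = -120, z = 165 + 140 cos(angle) mm in the press frame. Its y lies along the grip. The sleeve spins freely on its pin.
- pointer (a point): Tip of the pointer on the lever, 60 mm from the shaft axis, just over the dial's rim.
- press_mark (a point): Point 60 mm from the shaft axis straight over the white line on the dial's rim; the pointer tip meets it at a handle angle of 0.90 rad.
- upper_die: Floating steel upper die, 18 mm in diameter, under the ram on the press axis. Origin: centre of its lower face, 24 mm above the bed with the lever at rest. Sprung downwards, it gives up to 12 mm: with the gauge in, it meets the 4 mm blade at about 0.75 rad and presses on it with 2 to 5 N at the line.
- button_jar: Bystander: glass jar of buttons with a steel lid, 68 mm in diameter, 82 high; origin under its centre.
- spray_bottle: Bystander: white water spray bottle with a grey trigger head, 72 mm in diameter, 186 high; origin under its centre.
- clothes_brush: Bystander: wooden clothes brush lying bristles down, 208 mm long, 46 wide, 32 high; origin at the counter near its middle, head to +x, handle to -x.
There are look-alikes about, which are no part of the job. Leave any purple look-alike of the gauge alone.

How it is judged:
By the outcome, as a careful person would: the job done as asked, in the order asked, and still so for the second after the job is handed in, while the arm keeps its last pose, push and grip.
It also fails if it takes over 64 s, if anything falls off the work surface, if the arm or the gripper's body presses on something with over 40 N, if the wrist force passes 120 N, or if a joint passes its speed limit or range.

## Working session

There is one attempt and no reset: what is moved stays moved. The work goes in short steps, Python scripts to look and compute and a shell command to move; the robot and the scene stay as the last step left them, time stands still between calls to the robot, and variables do not carry over. Pictures are saved under pics/ and viewed, and the job is handed in when it is done.

```bash
mkdir -p pics; ls; python3 - <<'E'
from station import ctrl
import cv2,numpy as np
print(ctrl.sense(), ctrl.hold_point_z)
for n in ["side","top","wrist"]:
    s=ctrl.snapshot(n); cv2.imwrite(f"pics/{n}0.png",s["color"][:,:,::-1]); np.savez(f"{n}0.npz",**s)
    print(n,s["K"].round(1).tolist(),s["cam_to_world"].round(3).tolist(),[k for k in s])
E
```

```text
pics
{'clock': 0.0, 'qpos': array([ 1.23271280e+00,  5.28267796e-02,  1.40176153e+00, -2.89272978e-05,
        1.68862317e+00, -7.02914621e-02]), 'qvel': array([-6.89469227e-04,  1.50732515e-03, -2.05266458e-04, -3.14389735e-04,
       -1.14507442e-03,  8.04200067e-05]), 'effort': array([ 3.15872212e-04, -3.81660962e+01, -3.60194814e+01,  4.04578941e-05,
        6.05763023e-03, -2.05137701e-05]), 'tcp_pos': array([138.79156287, 505.99055315, 230.45908786]), 'ee_rot': array([-1.50059568e-04,  1.33497938e-01,  9.91048760e-01, -7.95510682e-04]), 'wrist_force': array([-0.56770827, -0.32168303,  0.2214162 ]), 'ft_torque': array([ 0.01191168,  0.02242548, -0.06983854]), 'gripper_width': 85.52926735811356} 18.700000000000003
side [[553.0, 0.0, 333.2], [0.0, 553.0, 241.5], [0.0, 0.0, 1.0]] [[0.928, 0.25, -0.278, 147.192], [-0.373, 0.644, -0.667, -916.745], [0.013, 0.723, 0.691, 1081.284], [0.0, 0.0, 0.0, 1.0]] ['color', 'z_map', 'K', 'cam_to_world']
top [[441.8, 0.0, 320.0], [0.0, 441.8, 241.2], [0.0, 0.0, 1.0]] [[0.027, 0.998, -0.051, 440.459], [-0.999, 0.026, -0.019, -41.438], [-0.017, 0.052, 0.999, 1384.111], [0.0, 0.0, 0.0, 1.0]] ['color', 'z_map', 'K', 'cam_to_world']
wrist [[350.6, 0.0, 317.7], [0.0, 350.6, 239.5], [0.0, 0.0, 1.0]] [[0.263, -0.927, -0.267, 71.442], [0.965, 0.253, 0.074, 524.116], [-0.001, -0.277, 0.961, 372.561], [0.0, 0.0, 0.0, 1.0]] ['color', 'z_map', 'K', 'cam_to_world']
```

View pics/side0.png

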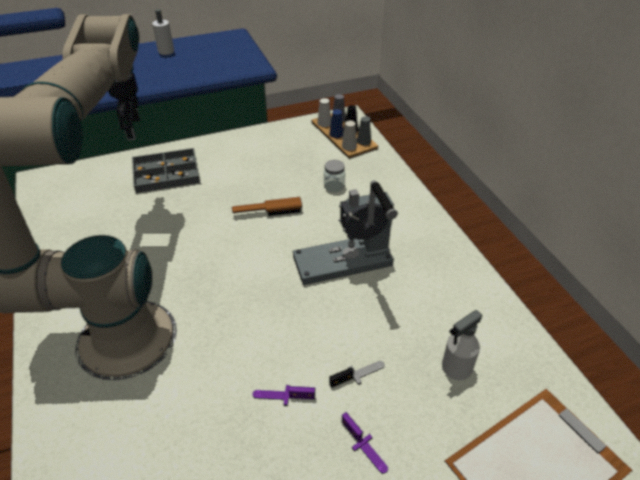

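View pics/top0.png

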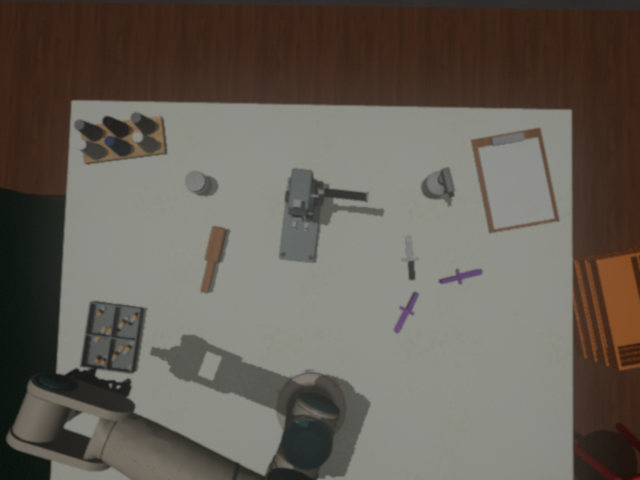

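View pics/wrist0.png

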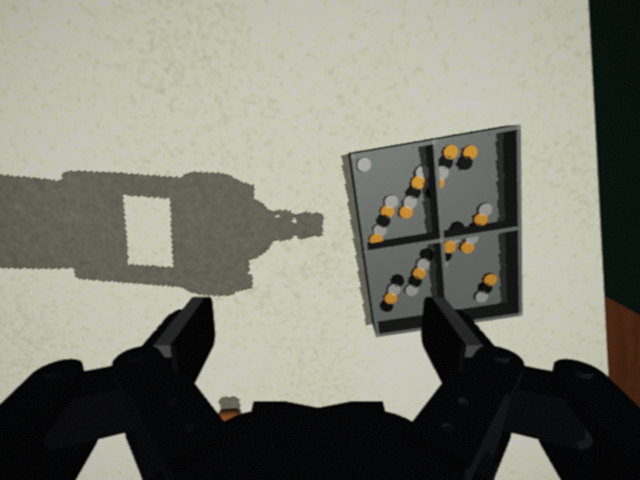

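The side view shows the press at about (350,235), the real gauge with its black grip at (343,377) and blade to (382,366), and the purple look-alikes below it. In the top view the gauge is at (410,258), and the press at (300,215) with its handle out to (367,195).

```bash
cat > h.py <<'E'
import numpy as np,cv2
from station import ctrl
def ray(s,u,v):
    K=s["K"];T=s["cam_to_world"]
    d=np.array([(u-K[0,2])/K[0,0],-(v-K[1,2])/K[1,1],-1.])
    return T[:3,3],T[:3,:3]@d
def onz(s,u,v,z):
    o,d=ray(s,u,v); t=(z-o[2])/d[2]; return o+t*d
def cloud(s):
    h,w=s["z_map"].shape; v,u=np.mgrid[:h,:w]; K=s["K"];T=s["cam_to_world"]
    z=s["z_map"]; p=np.stack([(u-K[0,2])/K[0,0]*z,-(v-K[1,2])/K[1,1]*z,-z],-1)
    return p@T[:3,:3].T+T[:3,3]
def proj(s,P):
    K=s["K"];T=s["cam_to_world"]; c=(np.asarray(P,float)-T[:3,3])@T[:3,:3]
    return np.stack([K[0,2]+K[0,0]*c[...,0]/-c[...,2],K[1,2]-K[1,1]*c[...,1]/-c[...,2]],-1)
def isec(s1,p1,s2,p2):
    o1,d1=ray(s1,*p1);o2,d2=ray(s2,*p2)
    A=np.stack([d1,-d2],1);t=np.linalg.lstsq(A,o2-o1,rcond=None)[0]
    a=o1+t[0]*d1;b=o2+t[1]*d2;return (a+b)/2,np.linalg.norm(a-b)
def crop(s,x0,y0,x1,y1,f,name):
    c=s["color"][y0:y1,x0:x1,::-1]; cv2.imwrite(name,cv2.resize(c,None,fx=f,fy=f,interpolation=cv2.INTER_CUBIC))
def R(q):
    from scipy.spatial.transform import Rotation as Ro
    return Ro.from_quat([q[1],q[2],q[3],q[0]]).as_matrix()
E
python3 - <<'E'
from h import *
t=dict(np.load("top0.npz"));s=dict(np.load("side0.npz"))
crop(t,260,150,460,300,4,"pics/topc.png");crop(s,280,170,480,400,2.6*1,"pics/sidec.png")
P=cloud(t)
# bed: height ~30
m=(np.abs(P[...,2]-30)<6); 
m2=np.zeros_like(m); m2[195:268,270:330]=m[195:268,270:330]
print(m2.sum(), P[240:256:5,295:310:5].round(0).tolist())
ys,xs=np.where(m2); r=cv2.minAreaRect(np.c_[P[m2][:,0],P[m2][:,1]].astype(np.float32)); print(r)
# gauge
for (u,v,z) in [(409,236,4),(410,262,8),(411,278,10)]: print(onz(t,u,v,z),P[v,u])
E
```

```text
1550 [[[512.0, 61.0, 24.0], [512.0, 45.0, 30.0], [512.0, 30.0, 33.0]], [[496.0, 60.0, 28.0], [496.0, 45.0, 33.0], [497.0, 30.0, 32.0]], [[481.0, 60.0, 30.0], [481.0, 44.0, 31.0], [482.0, 29.0, 31.0]], [[466.0, 60.0, 23.0], [466.0, 44.0, 34.0], [466.0, 29.0, 28.0]]]
((537.1742553710938, 47.13577651977539), (109.89759826660156, 178.7140350341797), 84.95732116699219)
[ 534.63432682 -292.77436343    4.        ] [ 534.82994699 -293.29643965    1.13323079]
[ 453.66311044 -296.46989568    8.        ] [ 453.43754863 -292.11311282   31.50850497]
[ 404.33302648 -299.98858709   10.        ] [ 404.87112771 -296.13749008   30.46731505]
```

View pics/topc.png

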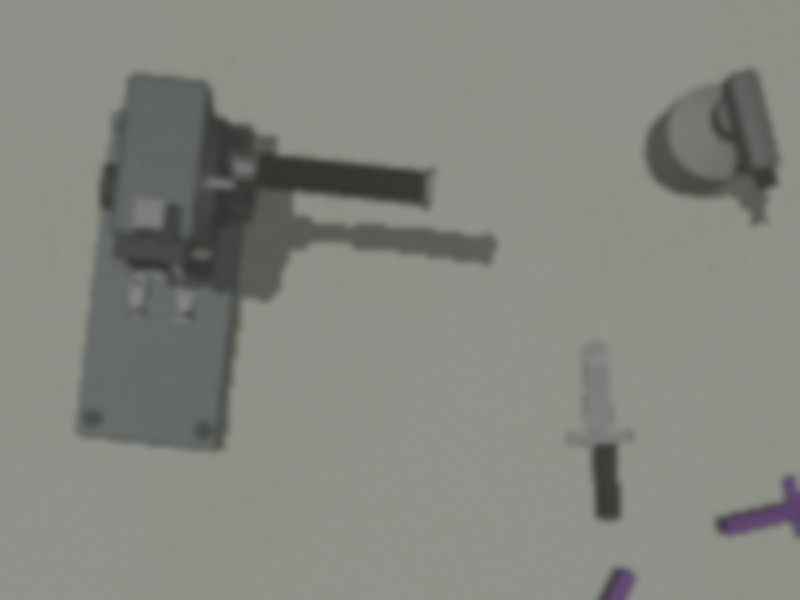

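View pics/sidec.png

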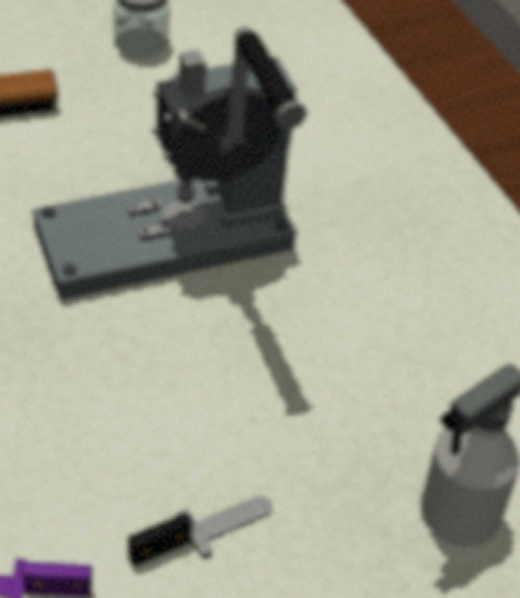

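```bash
cat >> h.py <<'E'
def plan(target,head_deg,n,st=None):
    """tool-down: target TCP, heading of tool x in world (deg), n rows; prints equal rows"""
    st=st or ctrl.sense(); M=R(st["ee_rot"]); p=st["tcp_pos"]
    h=np.degrees(np.arctan2(M[1,0],M[0,0])); d=(head_deg-h+180)%360-180
    print("now",p.round(1),"head",h.round(2),"z",M[:,2].round(4),"clock",round(st["clock"],2),"q",st["qpos"].round(2),"F",st["wrist_force"].round(1),"w",round(st["gripper_width"],1))
    dp=(np.asarray(target)-p)/n
    # tilt correction: rotvec in tool frame
    from scipy.spatial.transform import Rotation as Ro
    a=np.radians(head_deg); G=np.array([[np.cos(a),np.sin(a),0],[np.sin(a),-np.cos(a),0],[0,0,-1]])
    rv=np.degrees(Ro.from_matrix(M.T@G).as_rotvec())
    print("total rot tool",rv.round(2))
    for i in range(n):
        Mi=M@Ro.from_rotvec(np.radians(rv)*i/n).as_matrix()
        print((Mi.T@dp).round(1).tolist(),(rv/n).round(2).tolist())
E
python3 - <<'E'
from h import *
t=dict(np.load("top0.npz"))
n=onz(t,409,235.8,4);g=onz(t,411.25,270.5,34);sh=onz(t,410,259.5,8)
print(n,g,sh, np.degrees(np.arctan2(*(n-g)[1::-1])),np.degrees(np.arctan2(*(n-sh)[1::-1])))
print("bed front L,R",onz(t,279.5,257.5,30),onz(t,315.5,261.8,30))
plan((410,150,300),175,10)
plan((440,-290,330),184,10)
E
```

```text
[ 535.25943115 -292.76403833    4.        ] [ 427.71093423 -295.85966108   34.        ] [ 461.40900608 -296.34285277    8.        ] 1.6487181702365241 2.77440074918056
bed front L,R [456.54989468 106.81602293  30.        ] [446.33383485  -4.01646484  30.        ]
now [138.8 506.1 230.7] head 164.65 z [-4.0e-04 -1.1e-03 -1.0e+00] clock 0.15 q [ 1.23  0.05  1.4  -0.    1.69 -0.07] F [-0.1 -0.2  0.1] w 85.0
total rot tool [-7.000e-02 -1.000e-02 -1.035e+01]
[-35.6, -27.2, -6.9] [-0.01, -0.0, -1.03]
[-35.1, -27.8, -6.9] [-0.01, -0.0, -1.03]
[-34.6, -28.4, -6.9] [-0.01, -0.0, -1.03]
[-34.0, -29.1, -6.9] [-0.01, -0.0, -1.03]
[-33.5, -29.7, -6.9] [-0.01, -0.0, -1.03]
[-33.0, -30.3, -6.9] [-0.01, -0.0, -1.03]
[-32.4, -30.9, -6.9] [-0.01, -0.0, -1.03]
[-31.9, -31.4, -6.9] [-0.01, -0.0, -1.03]
[-31.3, -32.0, -6.9] [-0.01, -0.0, -1.03]
[-30.7, -32.6, -6.9] [-0.01, -0.0, -1.03]
now [138.8 506.1 230.7] head 164.65 z [-4.0e-04 -1.1e-03 -1.0e+00] clock 0.15 q [ 1.23  0.05  1.4  -0.    1.69 -0.07] F [-0.1 -0.2  0.1] w 85.0
total rot tool [ -0.07  -0.02 -19.35]
[-50.1, -68.8, -9.9] [-0.01, -0.0, -1.93]
[-47.8, -70.5, -9.9] [-0.01, -0.0, -1.93]
[-45.4, -72.0, -9.9] [-0.01, -0.0, -1.93]
[-42.9, -73.5, -9.9] [-0.01, -0.0, -1.93]
[-40.4, -74.9, -9.9] [-0.01, -0.0, -1.93]
[-37.8, -76.2, -9.9] [-0.01, -0.0, -1.93]
[-35.2, -77.5, -9.9] [-0.01, -0.0, -1.93]
[-32.6, -78.6, -9.9] [-0.01, -0.0, -1.93]
[-29.9, -79.7, -9.9] [-0.01, -0.0, -1.93]
[-27.2, -80.6, -9.9] [-0.01, -0.0, -1.93]
```

```bash
python3 -m handwheel '[[-35,-27,-7,0,0,-1,85],[-35,-28,-7,0,0,-1,85],[-35,-28,-7,0,0,-1,85],[-34,-29,-7,0,0,-1,85],[-34,-30,-7,0,0,-1,85],[-33,-30,-7,0,0,-1,85],[-33,-31,-7,0,0,-1,85],[-32,-31,-7,0,0,-1,85],[-31,-32,-7,0,0,-1,85],[-31,-33,-7,0,0,-1,85]]'
python3 - <<'E'
from h import *
plan((430,-290,300),182,10)
E
```

```text
clock: 1.15
tcp_pos: [417.0, 139.7, 299.5]
ee_rot: [-0.002, 0.038, 0.999, -0.004]
wrist_force: [1.1, -0.1, 0.2]
gripper_width: 84.8
now [417.  139.7 299.5] head 175.66 z [-0.004 -0.007 -1.   ] clock 1.15 q [ 0.24 -0.19  1.5  -0.01  1.84 -1.25] F [ 1.1 -0.1  0.2] w 84.8
total rot tool [-0.4  -0.22 -6.34]
[-4.5, -42.7, 0.2] [-0.04, -0.02, -0.63]
[-4.1, -42.8, 0.2] [-0.04, -0.02, -0.63]
[-3.6, -42.8, 0.2] [-0.04, -0.02, -0.63]
[-3.1, -42.9, 0.2] [-0.04, -0.02, -0.63]
[-2.6, -42.9, 0.1] [-0.04, -0.02, -0.63]
[-2.2, -42.9, 0.1] [-0.04, -0.02, -0.63]
[-1.7, -43.0, 0.1] [-0.04, -0.02, -0.63]
[-1.2, -43.0, 0.0] [-0.04, -0.02, -0.63]
[-0.7, -43.0, 0.0] [-0.04, -0.02, -0.63]
[-0.3, -43.0, -0.0] [-0.04, -0.02, -0.63]
```

```bash
python3 -m handwheel '[[-4,-43,0,0,0,-0.6,85],[-4,-43,0,0,0,-0.6,85],[-3,-43,0,0,0,-0.6,85],[-3,-43,0,0,0,-0.6,85],[-3,-43,0,0,0,-0.6,85],[-2,-43,0,0,0,-0.6,85],[-2,-43,0,0,0,-0.6,85],[-1,-43,0,-0.2,-0.1,-0.6,85],[-1,-43,0,-0.2,-0.1,-0.6,85],[0,-43,0,0,0,-0.6,85]]'
python3 - <<'E'
from h import *
plan((430,-290,300),182,1)
s=ctrl.snapshot("wrist"); cv2.imwrite("pics/w1.png",s["color"][:,:,::-1]); np.savez("w1.npz",**s)
E
```

```text
clock: 2.15
tcp_pos: [427.2, -309.1, 300.0]
ee_rot: [-0.001, -0.016, 1.0, 0.001]
wrist_force: [0.9, 0.1, 0.2]
gripper_width: 85.2
now [ 427.2 -309.1  300. ] head -178.13 z [-0.0022  0.0012 -1.    ] clock 2.15 q [-0.7   0.06  1.26 -0.    1.83 -2.3 ] F [0.9 0.1 0.2] w 85.2
total rot tool [ 0.07 -0.12 -0.13]
[-3.4, 19.0, 0.0] [0.07, -0.12, -0.13]
```

View pics/w1.png

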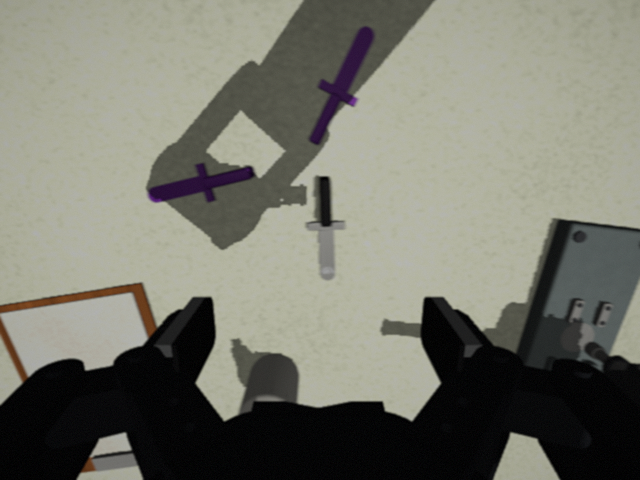

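The wrist view has the gauge below the tool: black grip (324,178)–(326,224), shoulder at (325,225), nose at (328,278). The press is on the right, with its guide strips at (577,308) and (604,313).

```bash
python3 - <<'E'
from h import *
s=dict(np.load("w1.npz"))
c=s["color"].astype(int)
hsv=cv2.cvtColor(s["color"],cv2.COLOR_RGB2HSV)
roi=np.zeros((480,640),bool); roi[165:290,295:355]=1
dk=(c.max(2)<50)&roi
n,l,st,ce=cv2.connectedComponentsWithStats(dk.astype(np.uint8)); print(st,ce)
i=1+np.argmax(st[1:,4]); ys,xs=np.where(l==i); print(cv2.minAreaRect(np.c_[xs,ys].astype(np.float32)))
gr=(hsv[...,1]<22)&(c.max(2)>60)&roi
n,l,st,ce=cv2.connectedComponentsWithStats(gr.astype(np.uint8)); j=1+np.argmax(st[1:,4]); print(st[j],ce[j])
crop(s,285,165,365,290,4.8,"pics/w1g.png")
crop(s,500,200,640,380,3.3,"pics/w1p.png")
E
```

```text
[[     0      0    640    480 306732]
 [   319    177     13     49    468]] [[319.49258962 239.55871249]
 [324.35683761 201.01923077]]
((324.80999755859375, 200.9893035888672), (48.28165054321289, 10.9934663772583), 88.02507019042969)
[ 306  220   39   61 1100] [325.83727273 246.45      ]
```

View pics/w1g.png

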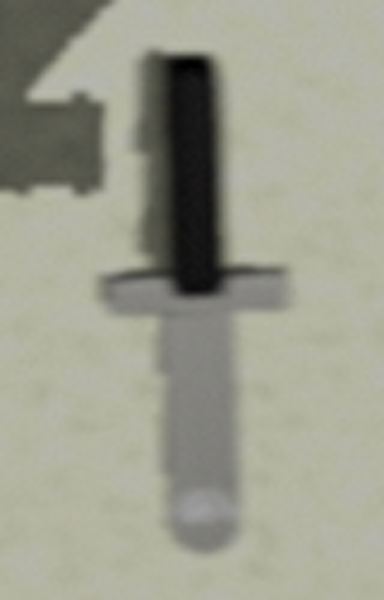

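View pics/w1p.png

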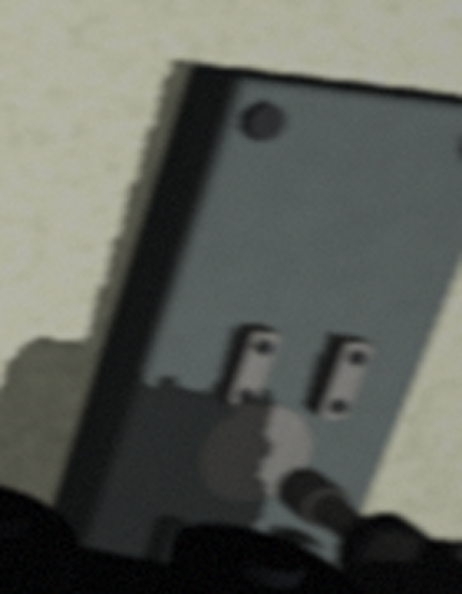

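```bash
python3 - <<'E'
from h import *
s=dict(np.load("w1.npz"))
a=onz(s,326.25,233.75,4);b=onz(s,327.3,269.2,4);n=onz(s,327.5,279.3,4)
print(a,b,n,"yaw",np.degrees(np.arctan2(*(b-a)[1::-1])))
sl=onz(s,285+195/4.8,165+310/4.8,8)
g0=onz(s,285+190/4.8,165+56/4.8,34);g1=onz(s,285+199/4.8,165+295/4.8,34)
print("shoulder back edge?",sl,"grip ends",g0,g1,np.degrees(np.arctan2(*(g1-g0)[1::-1])))
d=(n-g0)[:2];print("yaw n-g0",np.degrees(np.arctan2(d[1],d[0])))
# strips
f=3.3
def q(x,y,z): return onz(s,500+x/f,200+y/f,z).round(1)
print("strip R front corners top",q(245,326,38),q(280,330,38),"L",q(338,337,38),q(373,343,38))
print("bed corner front right",q(240,80,30),"screw",q(262,120,30), "R edge", q(190,250,30),q(100,500,30))
E
```

```text
[ 474.78178381 -296.74680747    4.        ] [ 523.58910425 -293.36706234    4.        ] [ 538.03358271 -292.50028808    4.        ] yaw 3.9612193775327795
shoulder back edge? [ 468.23146408 -297.91068472    8.        ] grip ends [ 398.80654686 -302.49202556   34.        ] [ 457.71177242 -297.93154347   34.        ] 4.4270466041944205
yaw n-g0 4.104839139238856
strip R front corners top [540.1  18.1  38. ] [541.3  31.9  38. ] L [543.5  54.9  38. ] [545.5  69.   38. ]
bed corner front right [ 4.46e+02 -3.00e-01  3.00e+01] screw [460.8  11.4  30. ] R edge [512.9  -3.8  30. ] [622.7 -16.3  30. ]
```

```bash
python3 - <<'E'
from h import *
plan((426.5,-300.4,80),184.1,10)
E
```

```text
now [ 426.2 -314.3  298.2] head -178.36 z [-4.9e-03 -1.0e-04 -1.0e+00] clock 2.2 q [-0.7   0.06  1.26 -0.    1.82 -2.3 ] F [-2.6 -3.9 -1.2] w 85.0
total rot tool [ 0.01 -0.28 -2.46]
[-0.2, 1.4, 21.8] [0.0, -0.03, -0.25]
[-0.2, 1.4, 21.8] [0.0, -0.03, -0.25]
[-0.2, 1.4, 21.8] [0.0, -0.03, -0.25]
[-0.2, 1.4, 21.8] [0.0, -0.03, -0.25]
[-0.2, 1.4, 21.8] [0.0, -0.03, -0.25]
[-0.2, 1.4, 21.8] [0.0, -0.03, -0.25]
[-0.2, 1.4, 21.8] [0.0, -0.03, -0.25]
[-0.1, 1.4, 21.8] [0.0, -0.03, -0.25]
[-0.1, 1.4, 21.8] [0.0, -0.03, -0.25]
[-0.1, 1.4, 21.8] [0.0, -0.03, -0.25]
```

```bash
python3 -m handwheel '[[0,2,27,0,0,-0.4,85],[0,2,27,0,-0.1,-0.4,85],[0,2,27,0,-0.1,-0.4,85],[0,2,27,0,0,-0.4,85],[0,2,27,0,0,-0.4,85],[0,2,27,0,0,-0.4,85],[0,2,27,0,0,0,85],[0,0,27,0,0,0,85],[0,0,0,0,0,0,85],[0,0,0,0,0,0,85]]'
python3 - <<'E'
from h import *
s=ctrl.snapshot("wrist"); cv2.imwrite("pics/w2.png",s["color"][:,:,::-1]); np.savez("w2.npz",**s)
plan((426.5,-300.4,6),184.1,10)
E
```

```text
clock: 3.2
tcp_pos: [422.4, -302.1, 71.4]
ee_rot: [-0.003, -0.033, 0.999, 0.002]
wrist_force: [0.4, 0.4, 0.5]
gripper_width: 85.5
now [ 422.2 -302.    71.3] head -176.23 z [-0.0059  0.0035 -1.    ] clock 3.25 q [-0.69  0.16  1.62 -0.    1.38 -2.33] F [-0.   1.  -0.3] w 84.7
total rot tool [ 0.22 -0.33 -0.33]
[-0.5, 0.1, 6.5] [0.02, -0.03, -0.03]
[-0.5, 0.1, 6.5] [0.02, -0.03, -0.03]
[-0.5, 0.1, 6.5] [0.02, -0.03, -0.03]
[-0.5, 0.1, 6.5] [0.02, -0.03, -0.03]
[-0.5, 0.1, 6.5] [0.02, -0.03, -0.03]
[-0.5, 0.1, 6.5] [0.02, -0.03, -0.03]
[-0.5, 0.1, 6.5] [0.02, -0.03, -0.03]
[-0.4, 0.1, 6.5] [0.02, -0.03, -0.03]
[-0.4, 0.1, 6.5] [0.02, -0.03, -0.03]
[-0.4, 0.1, 6.5] [0.02, -0.03, -0.03]
```

View pics/w2.png

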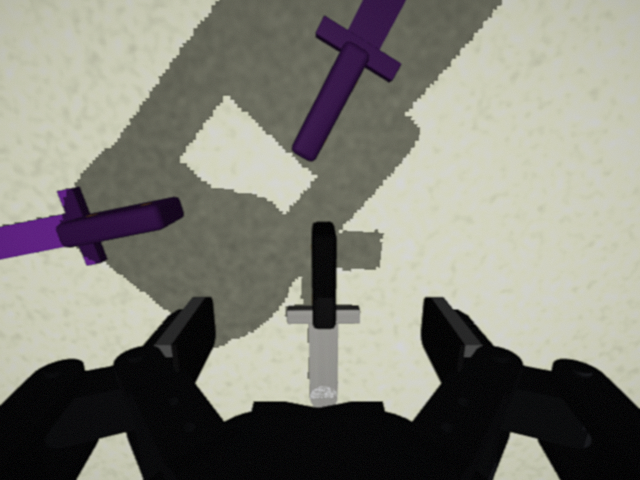

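The gauge grip is at (323,275), midway between the fingers. The purple tails are at (305,155) and (180,208). I'll check clearance to them before going down.

```bash
python3 - <<'E'
from h import *
s=dict(np.load("w2.npz"))
for u,v in [(305,158),(182,208)]: print(onz(s,u,v,34),onz(s,u,v,0))
g0=onz(s,324,222,34);g1=onz(s,324,327,34);print(g0,g1,(g0+g1)/2, onz(s,323,404,4))
E
```

```text
[ 362.20912861 -313.01848042   34.        ] [ 363.87829756 -313.9827969     0.        ]
[ 391.72221994 -375.24373844   34.        ] [ 398.97359274 -387.97754632    0.        ]
[ 394.283007   -301.18841885   34.        ] [ 455.80980052 -296.7633791    34.        ] [ 425.04640376 -298.97589897   34.        ] [ 534.5054317  -291.18972944    4.        ]
```

```bash
python3 -m handwheel '[[-0.5,0.5,10,0,0,0,60],[-0.5,0.5,10,0,0,0,60],[-0.5,0.5,10,0,-0.1,0,60],[-0.5,0.5,10,0,-0.1,0,60],[-0.5,0.5,10,0,0,0,60],[0,0,8,0,0,0,60],[0,0,4,0,0,0,60],[0,0,0,0,0,0,60],[0,0,0,0,0,0,60],[0,0,0,0,0,0,60]]'
python3 - <<'E'
from h import *
plan((425,-299.5,7),184.1,1)
E
```

```text
clock: 4.25
tcp_pos: [426.4, -300.5, 7.7]
ee_rot: [0.001, -0.033, 0.999, -0.0]
wrist_force: [0.4, -0.4, -0.8]
gripper_width: 59.9
now [ 426.4 -300.5    7.7] head -176.24 z [ 2.5e-03 -1.0e-04 -1.0e+00] clock 4.25 q [-0.69  0.24  1.66  0.    1.24 -2.32] F [ 0.4 -0.4 -0.8] w 59.9
total rot tool [-0.02  0.14 -0.34]
[1.4, 1.1, 0.7] [-0.02, 0.14, -0.34]
```

```bash
python3 -m handwheel '[[1,1,1.5,0,0,-0.3,60],[0,0,0,0,0,0,30],[0,0,0,0,0,0,10],[0,0,0,0,0,0,8],[0,0,0,0,0,0,8],[0,0,0,0,0,0,8],[0,0,0,0,0,0,8],[0,0,0,0,0,0,8],[0,0,0,0,0,0,8],[0,0,0,0,0,0,8]]' 50
python3 - <<'E'
from h import *
plan((425,-299.5,60),184.1,1)
E
```

```text
clock: 5.25
tcp_pos: [426.0, -300.0, 7.4]
ee_rot: [0.002, -0.036, 0.999, -0.001]
wrist_force: [0.3, 0.2, 0.2]
gripper_width: 12.8
now [ 426.  -300.     7.4] head -175.92 z [ 0.0046 -0.0016 -1.    ] clock 5.25 q [-0.69  0.24  1.66  0.    1.24 -2.33] F [0.3 0.2 0.2] w 12.8
total rot tool [-0.11  0.25 -0.02]
[0.7, 0.5, -52.6] [-0.11, 0.25, -0.02]
```

```bash
python3 -m handwheel '[[0,0,-6,0,0,0,8],[0,0,-12,0,0.1,0,8],[0,0,-15,0,0.1,0,8],[0,0,-15,0,0,0,8],[0,0,-15,0,0,0,8],[0,0,-15,0,0,0,8],[0,0,-8,0,0,0,8],[0,0,0,0,0,0,8],[0,0,0,0,0,0,8],[0,0,0,0,0,0,8]]'
python3 - <<'E'
from h import *
s=ctrl.snapshot("wrist"); cv2.imwrite("pics/w3.png",s["color"][:,:,::-1]); np.savez("w3.npz",**s)
plan((411,56,90),174.5,10)
E
```

```text
clock: 6.25
tcp_pos: [425.1, -299.5, 100.4]
ee_rot: [-0.0, -0.036, 0.999, -0.001]
wrist_force: [0.2, -0.7, -1.8]
gripper_width: 13.1
now [ 425.  -299.4  100.2] head -175.92 z [-5.0e-04 -1.7e-03 -1.0e+00] clock 6.3 q [-0.68  0.12  1.59 -0.    1.43 -2.33] F [ 0.2  0.8 -1.5] w 13.4
total rot tool [-0.1  -0.03  9.58]
[-1.1, 35.5, 1.0] [-0.01, -0.0, 0.96]
[-0.5, 35.6, 1.0] [-0.01, -0.0, 0.96]
[0.1, 35.6, 1.0] [-0.01, -0.0, 0.96]
[0.7, 35.6, 1.0] [-0.01, -0.0, 0.96]
[1.2, 35.5, 1.0] [-0.01, -0.0, 0.96]
[1.8, 35.5, 1.0] [-0.01, -0.0, 0.96]
[2.4, 35.5, 1.0] [-0.01, -0.0, 0.96]
[3.0, 35.4, 1.0] [-0.01, -0.0, 0.96]
[3.6, 35.4, 1.0] [-0.01, -0.0, 0.96]
[4.2, 35.3, 1.0] [-0.01, -0.0, 0.96]
```

View pics/w3.png

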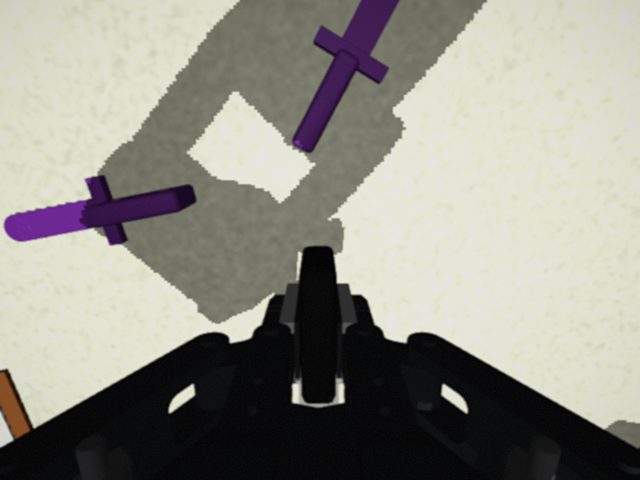

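```bash
python3 -m handwheel '[[-2,20,-16,0,0,1,8],[-2,25,-16,0,0,1,8],[-2,27,-16,0,0,1,8],[-2,27,-16,0,0,1,8],[-2,27,-16,0,0,1,8],[-2,27,-16,0,0,1,8],[-2,20,-16,0,0,1,8],[-1,12,-16,0,0,1,8],[0,0,0,0,0,0,8],[0,0,0,0,0,0,8]]'
python3 - <<'E'
from h import *
plan((411,56,90),174.5,1)
for n in ["wrist","side","top"]:
    s=ctrl.snapshot(n); cv2.imwrite(f"pics/{n}4.png",s["color"][:,:,::-1]); np.savez(f"{n}4.npz",**s)
E
```

```text
clock: 7.3
tcp_pos: [435.6, -106.4, 224.5]
ee_rot: [-0.007, 0.037, 0.999, 0.003]
wrist_force: [-0.8, -1.2, -2.0]
gripper_width: 13.0
now [ 435.6 -106.4  224.5] head 175.71 z [-0.0139  0.0066 -0.9999] clock 7.3 q [-0.32 -0.15  1.61  0.    1.7  -1.82] F [-0.8 -1.2 -2. ] w 13.0
total rot tool [ 0.31 -0.83  1.21]
[34.7, 159.4, 135.9] [0.31, -0.83, 1.21]
```

View pics/wrist4.png

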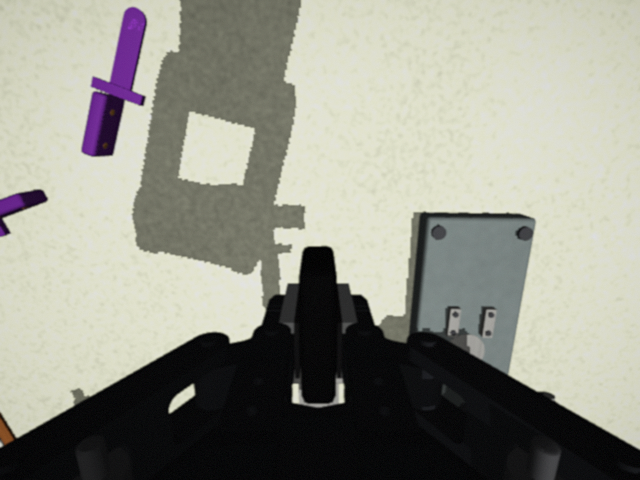

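View pics/side4.png

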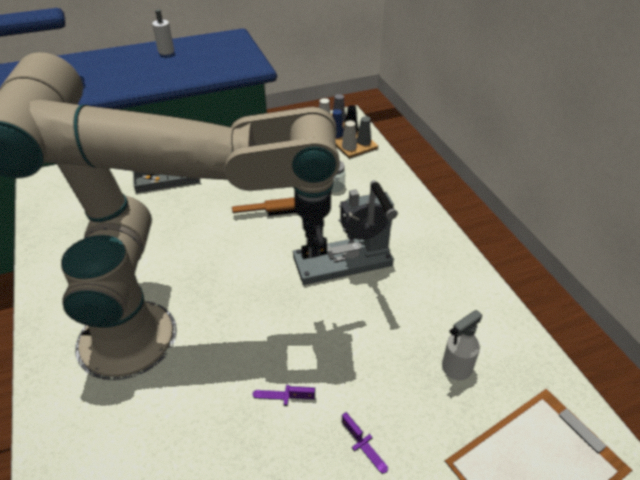

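The wrist view now shows the bed with screws at (438,232) and (524,233), and the strips at (454,320) and (488,320). The side view shows the gauge held clear of everything. I'll measure the slot next.

```bash
python3 - <<'E'
from h import *
s=dict(np.load("wrist4.npz"))
crop(s,400,200,540,360,5,"pics/w4p.png"); crop(s,290,230,350,420,3,"pics/w4g.png")
E
```

```text
(no output)
```

View pics/w4p.png

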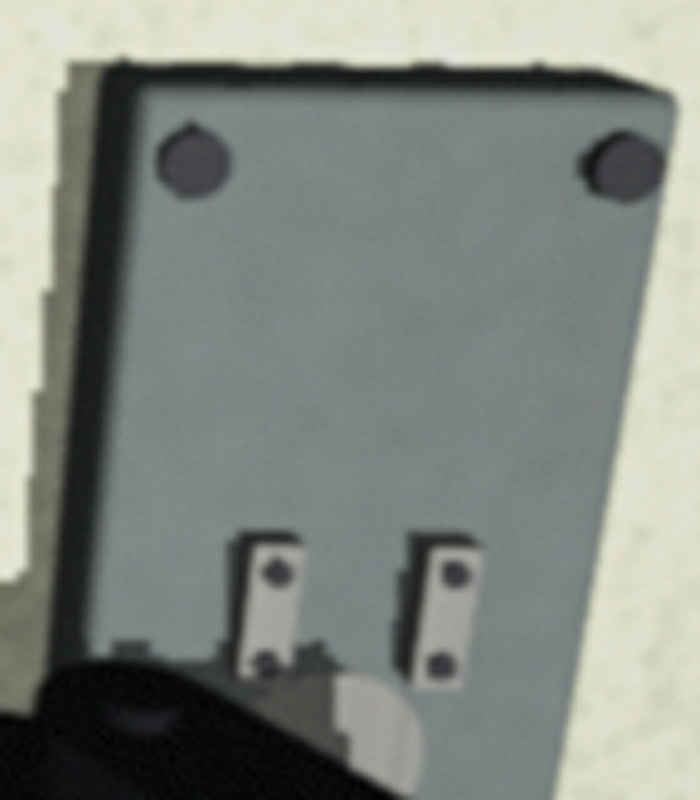

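View pics/w4g.png

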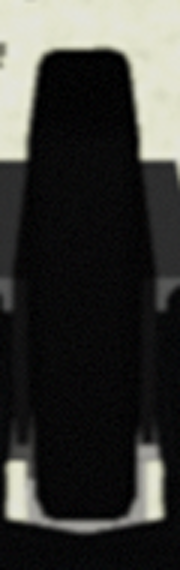

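```bash
python3 - <<'E'
from h import *
s=dict(np.load("wrist4.npz"))
q=lambda x,y,z: onz(s,400+x/5,200+y/5,z)
rf=[q(250,545,38),q(302,547,38)];lf=[q(425,547,38),q(482,548,38)]
rb=[q(238,676,38),q(292,680,38)];lb=[q(410,687,38),q(462,688,38)]
for k in (rf,lf,rb,lb): print([x.round(1)[:2].tolist() for x in k])
mf=(rf[1]+lf[0])/2; mf2=(rf[0]+lf[1])/2; mb=(rb[1]+lb[0])/2;mb2=(rb[0]+lb[1])/2
print(mf,mf2,mb,mb2,np.degrees(np.arctan2(*(mb+mb2-mf-mf2)[1::-1])), "front edge yaw",np.degrees(np.arctan2(*(lf[1]-rf[0])[1::-1]))-90)
a=q(194,163,33);b=q(627,167,33);print("screws",a,b,(a+b)/2,np.degrees(np.arctan2(*(b-a)[1::-1]))-90)
r=[q(135,90,30),q(87,640,30)];l=[q(672,110,30),q(555,790,30)]
for k in (r,l): print(k[0].round(1),k[1].round(1),np.degrees(np.arctan2(*(k[1]-k[0])[1::-1])))
# gauge in tool frame; state at picture ~ tcp
M=R([-0.007,0.037,0.999,0.003]);p=np.array([435.6,-106.4,224.5])
for u,v,h in [(303.3,247,27),(333.3,247,27),(304,330,27),(336,330,27)]:
    x=onz(s,u,v,p[2]-7.4+34); print((M.T@(x-p)).round(1))
E
```

```text
[[542.2, 23.1], [543.4, 33.8]]
[[545.4, 59.3], [546.5, 71.1]]
[[572.4, 21.3], [574.2, 32.8]]
[[577.8, 57.8], [578.9, 68.8]]
[544.40914833  46.55605794  38.        ] [544.33599731  47.08072213  38.        ] [576.03944545  45.27576478  38.        ] [575.66858594  45.07352609  38.        ] -2.9888777349382982 front edge yaw -5.191944110116026
screws [461.01463025  11.85540279  33.        ] [468.26459461  97.34425098  33.        ] [464.63961243  54.59982688  33.        ] -4.847425157456954
[446.1   1.   30. ] [566.2  -8.2  30. ] -4.42199999870314
[458.1 107.1  30. ] [611.1  94.9  30. ] -4.53394785573977
[ 33.8  -5.6 -26.2]
[ 33.7   4.7 -26.1]
[  1.7  -5.7 -26.6]
[  1.7   6.1 -26.5]
```

```bash
python3 - <<'E'
from h import *
plan((420,58,75),175,8)
E
```

```text
now [ 435.4 -106.9  224.3] head 175.63 z [-0.0144  0.0069 -0.9999] clock 7.45 q [-0.32 -0.15  1.61  0.    1.7  -1.82] F [-0.6 -0.1 -2.2] w 13.0
total rot tool [ 0.33 -0.86  0.62]
[3.2, 20.3, 18.8] [0.04, -0.11, 0.08]
[3.3, 20.3, 18.8] [0.04, -0.11, 0.08]
[3.3, 20.3, 18.8] [0.04, -0.11, 0.08]
[3.4, 20.3, 18.8] [0.04, -0.11, 0.08]
[3.5, 20.3, 18.8] [0.04, -0.11, 0.08]
[3.5, 20.3, 18.7] [0.04, -0.11, 0.08]
[3.6, 20.3, 18.7] [0.04, -0.11, 0.08]
[3.7, 20.4, 18.7] [0.04, -0.11, 0.08]
```

```bash
python3 -m handwheel '[[4,20,15,0.1,-0.2,0.2,8],[4,20,18,0.1,-0.2,0.2,8],[4,20,18,0.1,-0.2,0.2,8],[4,20,18,0.1,-0.2,0,8],[4,20,18,0,-0.1,0,8],[4,20,18,0,0,0,8],[3,20,15,0,0,0,8],[0,12,8,0,0,0,8],[0,0,0,0,0,0,8],[0,0,0,0,0,0,8]]'
python3 - <<'E'
from h import *
plan((420,58,45),175,1)
s=ctrl.snapshot("top"); crop(s,260,150,340,300,4,"pics/t5.png"); np.savez("t5.npz",**s)
s=ctrl.snapshot("side"); crop(s,270,170,420,300,5,"pics/s5.png"); np.savez("s5.npz",**s)
E
```

```text
clock: 8.45
tcp_pos: [417.2, 45.6, 84.6]
ee_rot: [-0.005, 0.049, 0.999, -0.002]
wrist_force: [-0.2, -0.3, -1.6]
gripper_width: 12.9
now [417.2  45.6  84.6] head 174.43 z [-0.0101 -0.0035 -0.9999] clock 8.45 q [ 0.02 -0.14  1.89 -0.    1.41 -1.45] F [-0.2 -0.3 -1.6] w 12.9
total rot tool [-0.25 -0.56 -0.57]
[-2.0, 12.8, 39.5] [-0.25, -0.56, -0.57]
```

View pics/s5.png

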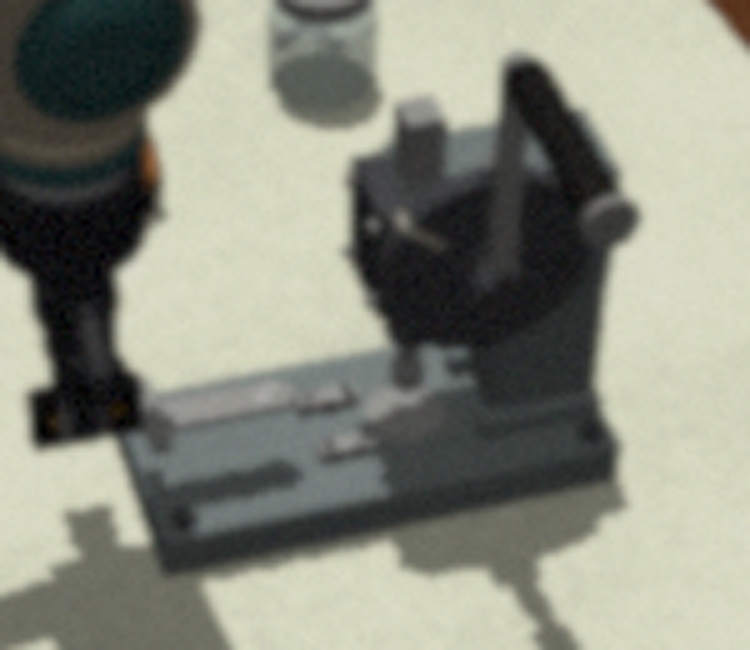

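View pics/t5.png

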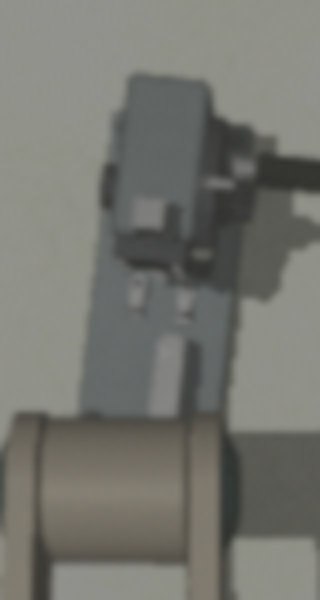

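Top view: blade tip at crop (175,337), strips at (138,295) and (185,303). The blade is still about 12 mm right of the slot axis, which agrees with the TCP numbers. I'll shift left, level the tool and lower.

```bash
python3 -m handwheel '[[0,3,5,-0.1,-0.2,-0.2,8],[0,3,5,-0.1,-0.2,-0.2,8],[0,3,5,0,-0.1,-0.2,8],[0,3,5,0,-0.1,0,8],[0,2,5,0,0,0,8],[0,0,5,0,0,0,8],[0,0,4,0,0,0,8],[0,0,2,0,0,0,8],[0,0,0,0,0,0,8],[0,0,0,0,0,0,8]]'
python3 - <<'E'
from h import *
plan((420,58,39),175,1)
s=ctrl.snapshot("top"); crop(s,260,180,340,270,6,"pics/t6.png"); np.savez("t6.npz",**s)
E
```

```text
clock: 9.55
tcp_pos: [420.0, 58.9, 47.1]
ee_rot: [0.003, 0.044, 0.999, -0.0]
wrist_force: [-0.0, -0.0, -1.3]
gripper_width: 12.9
now [420.   58.9  47.1] head 174.9 z [ 5.1e-03 -9.0e-04 -1.0e+00] clock 9.55 q [ 0.05 -0.09  1.92 -0.    1.31 -1.43] F [-0.  -0.  -1.3] w 12.9
total rot tool [-0.03  0.29 -0.1 ]
[-0.1, -0.9, 8.1] [-0.03, 0.29, -0.1]
```

View pics/t6.png

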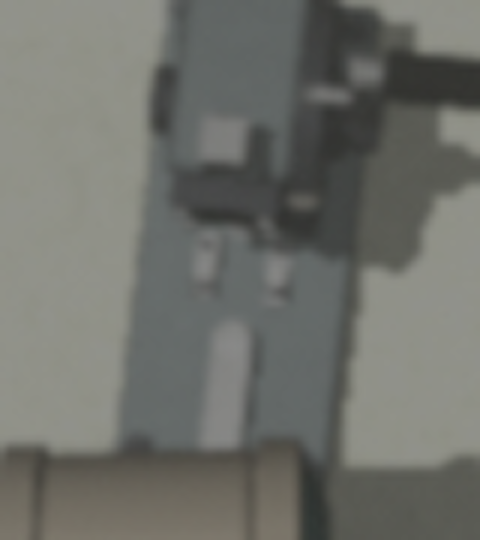

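```bash
python3 - <<'E'
from h import *
s=dict(np.load("t6.npz"))
q=lambda x,y,z: onz(s,260+x/6,180+y/6,z)[:2]
zb=47.1-7.4+4
a=q(233,340,zb);b=q(220.5,430,zb);t=q(235,318,zb)
print("blade",a,b,"yaw",np.degrees(np.arctan2(*(a-b)[::-1])),"tip",t)
sc=q(243,270,38);print("slot",sc, "blade line at slot x", a+(a-b)/(a-b)[0]*(sc-a)[0])
E
```

```text
blade [521.28068867  48.41019986] [475.48576306  53.40289959] yaw -6.2219833474857476 tip [532.48460246  47.72308694]
slot [557.50440711  44.73917714] blade line at slot x [557.50440711  44.46098175]
```

```bash
python3 -m handwheel '[[0,-0.5,3,0,0.3,0,8],[0,0,3,0,0,0,8],[0,0,1.5,0,0,0,8],[0,0,1,0,0,0,8],[0,0,0.5,0,0,0,8],[0,0,0,0,0,0,8],[0,0,0,0,0,0,8],[0,0,0,0,0,0,8],[0,0,0,0,0,0,8],[0,0,0,0,0,0,8]]'
python3 - <<'E'
from h import *
plan((420,58,38),175,1)
E
```

```text
clock: 10.6
tcp_pos: [420.5, 58.3, 38.0]
ee_rot: [0.0, 0.045, 0.999, -0.0]
wrist_force: [0.3, -0.0, -1.8]
gripper_width: 13.0
now [420.5  58.3  38. ] head 174.89 z [ 1.e-03 -3.e-04 -1.e+00] clock 10.6 q [ 0.05 -0.07  1.92 -0.    1.29 -1.43] F [ 0.3 -0.  -1.8] w 13.0
total rot tool [-0.02  0.06 -0.11]
[0.4, -0.4, 0.0] [-0.02, 0.06, -0.11]
```

```bash
python3 -m handwheel '[[-5,0,0,0,0,0,8],[-5,0,0,0,0,0,8],[-5,0,0,0,0,0,8],[-5,0,0,0,0,0,8],[-5,0,0,0,0,0,8],[-5,0,0,0,0,0,8],[-5,0,0,0,0,0,8],[-3,0,0,0,0,0,8],[0,0,0,0,0,0,8],[0,0,0,0,0,0,8]]'
python3 - <<'E'
from h import *
plan((504,50.6,38),175,1)
s=ctrl.snapshot("top"); crop(s,260,180,340,270,6,"pics/t7.png"); np.savez("t7.npz",**s)
s=ctrl.snapshot("side"); crop(s,270,170,420,300,5,"pics/s7.png"); np.savez("s7.npz",**s)
E
```

```text
clock: 11.6
tcp_pos: [462.3, 54.5, 37.9]
ee_rot: [0.0, 0.045, 0.999, -0.0]
wrist_force: [0.7, 0.7, -0.8]
gripper_width: 13.4
now [462.3  54.5  37.9] head 174.88 z [ 1.e-03 -4.e-04 -1.e+00] clock 11.6 q [ 0.04  0.05  1.81 -0.    1.29 -1.44] F [ 0.7  0.7 -0.8] w 13.4
total rot tool [-0.02  0.06 -0.12]
[-41.9, -0.2, -0.1] [-0.02, 0.06, -0.12]
```

View pics/t7.png

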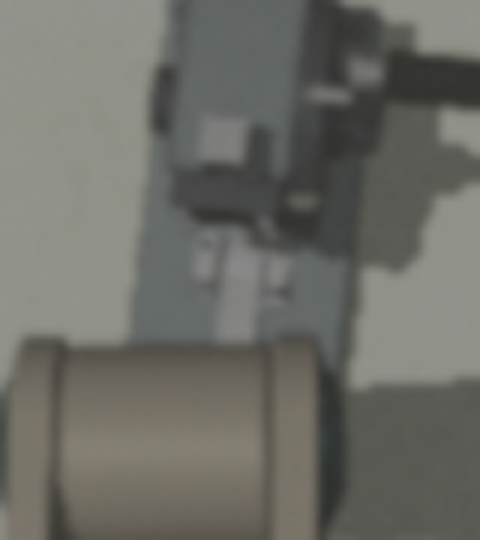

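View pics/s7.png

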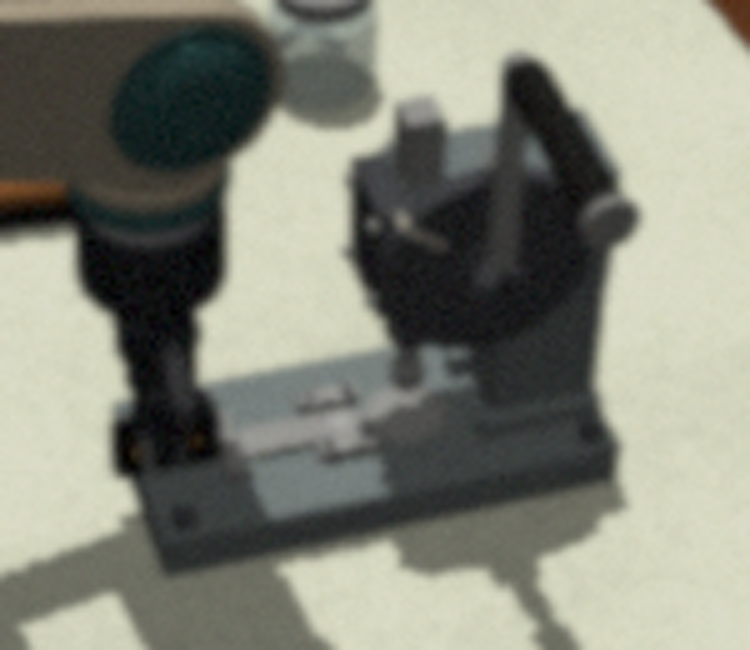

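The blade is between the strips in both views, about centred. I'll carry on forward.

```bash
python3 -m handwheel '[[-5,0,0,0,0,0,8],[-5,0,0,0,0,0,8],[-5,0,0,0,0,0,8],[-5,0,0,0,0,0,8],[-5,0,0,0,0,0,8],[-4,0,0,0,0,0,8],[-3,0,0,0,0,0,8],[-2,0,0,0,0,0,8],[0,0,0,0,0,0,8],[0,0,0,0,0,0,8]]'
python3 - <<'E'
from h import *
plan((504,50.6,37.5),175,1)
E
```

```text
clock: 12.7
tcp_pos: [499.1, 51.2, 37.9]
ee_rot: [0.001, 0.045, 0.999, -0.0]
wrist_force: [-0.7, -0.3, -0.7]
gripper_width: 13.1
now [499.1  51.2  37.9] head 174.88 z [ 1.e-03 -4.e-04 -1.e+00] clock 12.7 q [ 0.03  0.15  1.7  -0.    1.29 -1.45] F [-0.7 -0.3 -0.7] w 13.1
total rot tool [-0.02  0.06 -0.12]
[-4.9, -0.2, 0.4] [-0.02, 0.06, -0.12]
```

```bash
python3 -m handwheel '[[0,0,0.5,0,0,0,8],[0,0,0.5,0,0,0,8],[-1,0,0,0,0,0,8],[-1,0,0,0,0,0,8],[-1,0,0,0,0,0,8],[-1,0,0,0,0,0,8],[-1,0,0,0,0,0,8],[0,0,0,0,0,0,8],[0,0,0,0,0,0,8],[0,0,0,0,0,0,8]]'
python3 - <<'E'
from h import *
plan((504,50.6,37.5),175,1)
s=ctrl.snapshot("side"); crop(s,270,170,420,300,5,"pics/s8.png"); np.savez("s8.npz",**s)
E
```

```text
clock: 13.7
tcp_pos: [501.3, 51.3, 37.7]
ee_rot: [-0.003, 0.044, 0.999, -0.0]
wrist_force: [-2.5, 0.5, 1.5]
gripper_width: 13.1
now [501.3  51.3  37.7] head 174.9 z [-0.0069  0.     -1.    ] clock 13.7 q [ 0.03  0.16  1.69  0.    1.3  -1.45] F [-2.5  0.5  1.5] w 13.1
total rot tool [-0.03 -0.39 -0.1 ]
[-2.7, -0.4, 0.2] [-0.03, -0.39, -0.1]
```

View pics/s8.png

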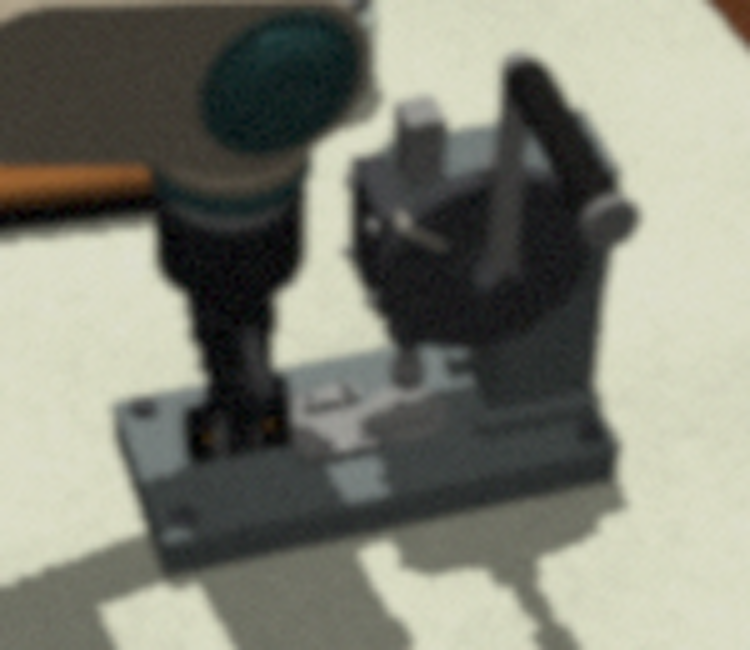

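The side crop shows the shoulder at about (315,445), right by the strips' front ends. I'll push a little harder to seat it.

```bash
python3 -m handwheel '[[0,0,0,0,-0.4,0,8],[-2,0,0,0,-0.1,0,8],[-2,0,0,0,-0.1,0,8],[-2,0,0,0,-0.1,0,8],[-2,0,0,0,0,0,8],[-2,0,0,0,0,0,8],[-2,0,0,0,0,0,8],[-2,0,0,0,0,0,8],[-2,0,0,0,0,0,8],[-2,0,0,0,0,0,8]]'
python3 - <<'E'
from h import *
plan((504,50.6,37.5),175,1)
E
```

```text
clock: 14.75
tcp_pos: [501.1, 51.3, 37.3]
ee_rot: [-0.022, 0.043, 0.999, -0.001]
wrist_force: [-16.2, -0.1, 11.2]
gripper_width: 13.0
now [501.1  51.3  37.3] head 175.02 z [-0.0442 -0.     -0.999 ] clock 14.75 q [ 0.03  0.19  1.66  0.    1.34 -1.46] F [-16.2  -0.1  11.2] w 13.0
total rot tool [-0.22 -2.53  0.02]
[-3.0, -0.5, -0.3] [-0.22, -2.53, 0.02]
```

```bash
python3 -m handwheel '[[0,0,0,0,-0.9,0,8],[0,0,0,0,-0.9,0,8],[0,0,0,0,-0.6,0,8],[0,0,0,0,-0.4,0,8],[0,0,0,0,-0.2,0,8],[0,0,0,0,0,0,8],[0,0,0,0,0,0,8],[0,0,0,0,0,0,8],[0,0,0,0,0,0,8],[0,0,0,0,0,0,8]]'
python3 - <<'E'
from h import *
plan((504,50.6,37.5),175,1)
E
```

```text
clock: 15.75
tcp_pos: [501.0, 51.4, 38.2]
ee_rot: [0.006, 0.043, 0.999, -0.002]
wrist_force: [-4.2, -0.7, 3.4]
gripper_width: 13.0
now [501.   51.4  38.2] head 175.03 z [ 0.011  -0.0047 -0.9999] clock 15.75 q [ 0.03  0.14  1.7  -0.01  1.28 -1.45] F [-4.2 -0.7  3.4] w 13.0
total rot tool [-0.22  0.65  0.03]
[-3.1, -0.5, 0.7] [-0.22, 0.65, 0.03]
```

```bash
python3 -m handwheel '[[-0.5,0,0.5,0,0.5,0,8],[-0.5,0,0.3,0,0,0,8],[-0.5,0,0,0,0,0,8],[0,0,0,0,0,0,25],[0,0,0,0,0,0,35],[0,0,0,0,0,0,35],[0,0,0,0,0,0,35],[0,0,0,0,0,0,35],[0,0,0,0,0,0,35],[0,0,0,0,0,0,35]]'
python3 - <<'E'
from h import *
plan((504,50.6,37.5),175,1)
s=ctrl.snapshot("side"); crop(s,290,210,380,270,8,"pics/s9.png"); np.savez("s9.npz",**s)
s=ctrl.snapshot("wrist"); cv2.imwrite("pics/w9.png",s["color"][:,:,::-1])
E
```

```text
clock: 16.75
tcp_pos: [502.4, 51.2, 37.1]
ee_rot: [0.0, 0.043, 0.999, -0.002]
wrist_force: [-0.9, 0.6, -0.2]
gripper_width: 35.0
now [502.4  51.2  37.1] head 175.03 z [ 4.0e-04 -3.9e-03 -1.0e+00] clock 16.75 q [ 0.03  0.16  1.69 -0.    1.29 -1.45] F [-0.9  0.6 -0.2] w 35.0
total rot tool [-0.22  0.05  0.03]
[-1.6, -0.5, -0.4] [-0.22, 0.05, 0.03]
```

View pics/s9.png

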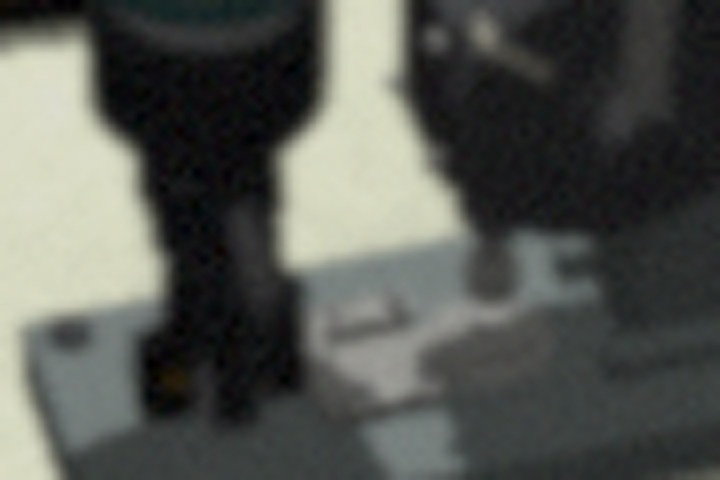

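View pics/w9.png

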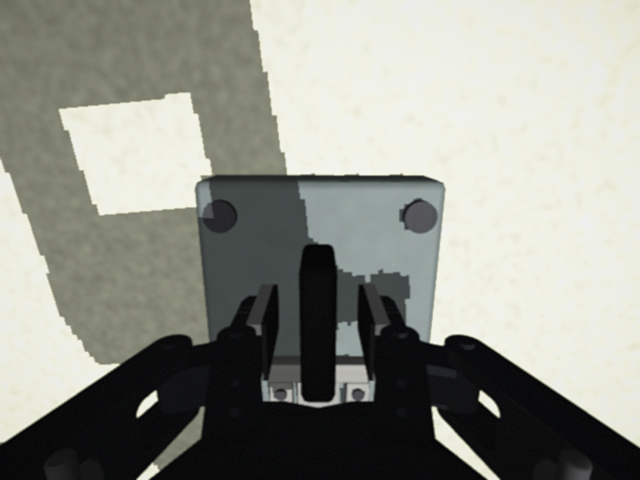

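The wrist view shows the shoulder (row 365) tight against both strips (screws at rows 393), with the gauge centred and flat. I'll rise straight up and check from above.

```bash
python3 -m handwheel '[[0,0,-5,0,0,0,35],[0,0,-10,0,0,0,35],[0,0,-15,0,0,0,35],[0,0,-20,0,0,0,35],[3,0,-20,0,0,0,35],[6,0,-20,0,0,0,35],[10,0,-20,0,0,0,35],[10,0,-15,0,0,0,35],[0,0,0,0,0,0,35],[0,0,0,0,0,0,35]]'
python3 - <<'E'
from h import *
plan((504,50.6,37.5),175,1)
s=ctrl.snapshot("side"); crop(s,290,190,400,280,7,"pics/s10.png"); np.savez("s10.npz",**s)
s=ctrl.snapshot("wrist"); cv2.imwrite("pics/w10.png",s["color"][:,:,::-1]);np.savez("w10.npz",**s)
E
```

```text
clock: 17.85
tcp_pos: [473.3, 54.3, 174.0]
ee_rot: [0.003, 0.043, 0.999, -0.002]
wrist_force: [-0.1, -0.3, -1.0]
gripper_width: 34.8
now [473.3  54.3 174. ] head 175.02 z [ 0.0067 -0.0037 -1.    ] clock 17.85 q [ 0.04 -0.07  1.63 -0.    1.57 -1.44] F [-0.1 -0.3 -1. ] w 34.8
total rot tool [-0.18  0.4   0.02]
[-30.0, -0.6, 136.7] [-0.18, 0.4, 0.02]
```

View pics/s10.png

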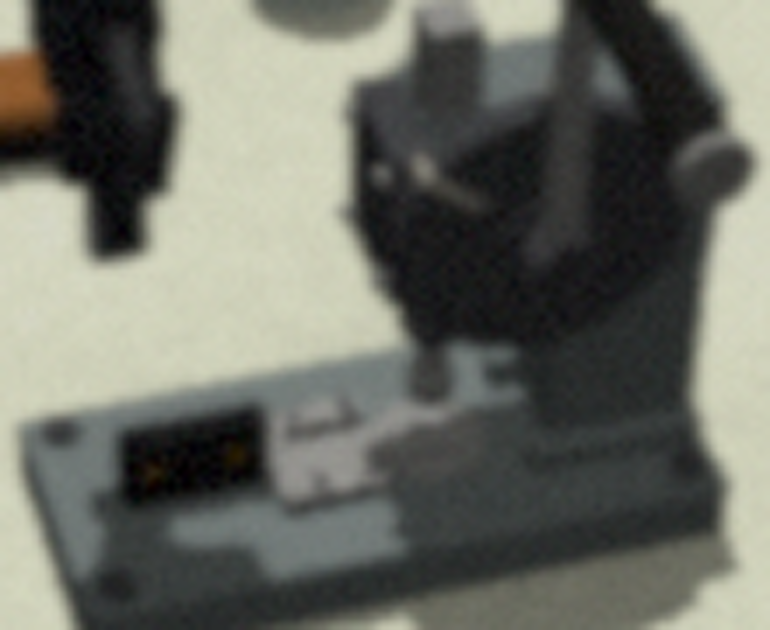

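View pics/w10.png

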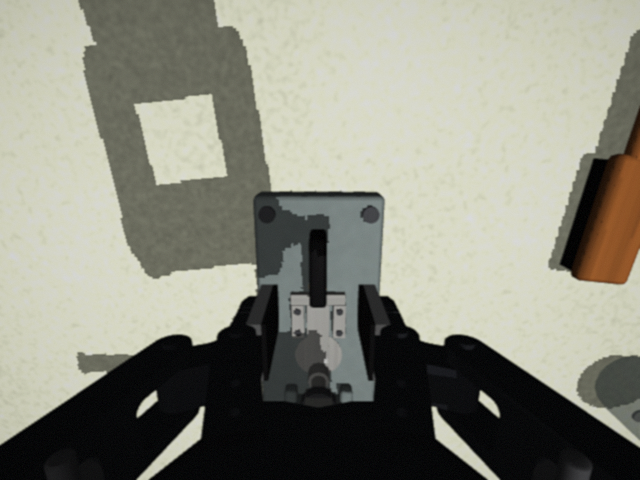

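The gauge is seated; in the wrist view the shoulder sits flush on the strips at (318,300). I'll now measure the handle grip by triangulation while rotating and raising the tool.

```bash
python3 -m handwheel '[[0,0,-22,0,0.2,8.5,60],[0,0,-22,0,0.2,8.5,60],[0,0,-22,0,0,8.5,60],[0,0,-22,0,0,8.5,60],[0,0,-22,0,0,8.5,60],[0,0,-22,0,0,8.5,60],[0,0,-22,0,0,8.5,60],[0,0,-22,0,0,8.5,60],[0,0,-22,0,0,8.5,60],[0,0,-10,0,0,8.5,60]]'
python3 - <<'E'
from h import *
t=dict(np.load("top0.npz"));s=dict(np.load("side0.npz"))
crop(t,320,170,380,215,12,"pics/thandle.png");crop(s,360,170,410,230,10,"pics/shandle.png")
plan((560,-85,380),85,8)
E
```

```text
clock: 18.95
tcp_pos: [475.7, 54.1, 374.7]
ee_rot: [-0.008, 0.714, 0.7, -0.011]
wrist_force: [-0.3, 0.2, 0.5]
gripper_width: 60.0
now [475.7  54.1 374.7] head 88.84 z [-0.0274 -0.0031 -0.9996] clock 18.95 q [ 0.04 -0.04  1.21 -0.    2.    0.06] F [-0.3  0.2  0.5] w 60.0
total rot tool [-1.56  0.26  3.84]
[-17.2, 10.9, -0.9] [-0.19, 0.03, 0.48]
[-17.1, 11.0, -0.9] [-0.19, 0.03, 0.48]
[-17.0, 11.2, -0.8] [-0.19, 0.03, 0.48]
[-16.9, 11.3, -0.8] [-0.19, 0.03, 0.48]
[-16.8, 11.4, -0.8] [-0.19, 0.03, 0.48]
[-16.7, 11.6, -0.8] [-0.19, 0.03, 0.48]
[-16.6, 11.7, -0.7] [-0.19, 0.03, 0.48]
[-16.5, 11.9, -0.7] [-0.19, 0.03, 0.48]
```

View pics/thandle.png

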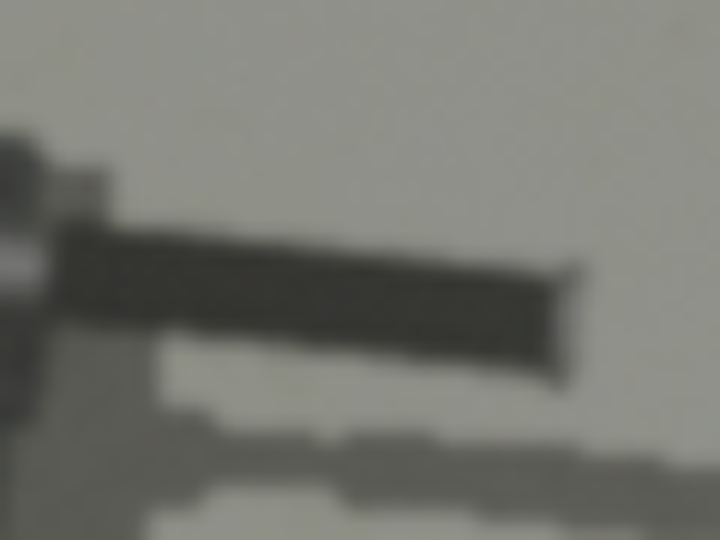

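View pics/shandle.png

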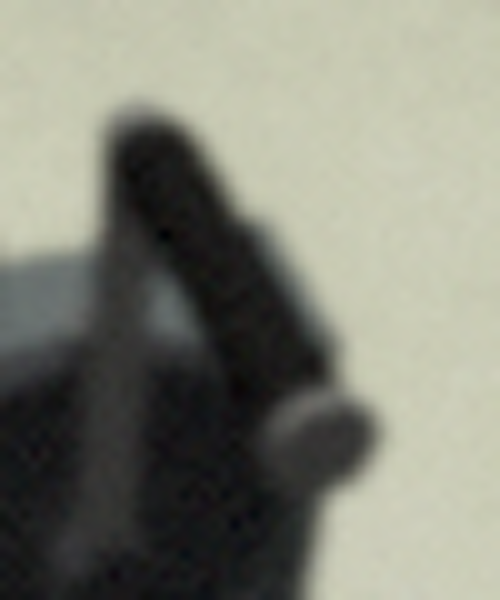

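```bash
python3 - <<'E'
from h import *
t=dict(np.load("top0.npz"));s=dict(np.load("side0.npz"))
a=onz(t,320+60/12,170+275/12,305);b=onz(t,320+555/12,170+322/12,305);print("top",a,b,(a+b)/2,np.degrees(np.arctan2(*(b-a)[1::-1]))+90)
# side: axis line points intersect z=305
c=onz(s,360+15.2,170+15,305);d=onz(s,360+29.5,170+39.5,305);print("side",c,d,(c+d)/2)
print(isec(t,(345.6,195),s,(382.2,197.2)), isec(t,(366.25,196.8),s,(389.5,209.5)))
p=lambda x,y,z:np.array([599.2+x*.9962+y*.0872,42.3-x*.0872+y*.9962,z])
print("pred",p(25,-120,305),"proj top",proj(t,p(25,-120,305)),"side",proj(s,p(25,-120,305)),proj(s,p(25,-172,305)),proj(s,p(25,-68,305)))
E
```

```text
top [614.9558814  -30.34469001 305.        ] [ 607.71544511 -131.81768288  305.        ] [611.33566325 -81.08118645 305.        ] -4.0813278161695195
side [618.22971528 -29.05128664 305.        ] [ 610.67381316 -118.24564129  305.        ] [614.45176422 -73.64846396 305.        ]
(array([610.28856528, -80.9437761 , 310.99002948]), np.float64(0.4538856196225265)) (array([ 604.91172073, -130.40766264,  316.6150036 ]), np.float64(2.303073834643888))
pred [613.641 -79.424 305.   ] proj top [344.9511967 193.9252958] side [382.96812988 198.56660029] [391.50932466 213.32842815] [374.91240095 184.64380767]
```

```bash
python3 -m handwheel '[[-17,15,0,-0.2,0,0.5,60],[-17,17,0,-0.2,0,0.5,60],[-17,17,0,-0.2,0,0.5,60],[-17,17,0,-0.2,0,0.5,60],[-17,17,0,-0.2,0,0.5,60],[-17,17,0,-0.2,0,0.5,60],[-17,17,0,-0.2,0,0.5,60],[-15,10,0,-0.2,0,0.3,60],[0,0,0,0,0,0,60],[0,0,0,0,0,0,60]]'
python3 - <<'E'
from h import *
plan((612,-86,345),85,1)
s=ctrl.snapshot("wrist"); cv2.imwrite("pics/w11.png",s["color"][:,:,::-1]);np.savez("w11.npz",**s)
E
```

```text
clock: 19.95
tcp_pos: [603.4, -92.8, 360.5]
ee_rot: [-0.005, 0.739, 0.673, -0.006]
wrist_force: [0.2, -0.4, -0.0]
gripper_width: 60.3
now [603.4 -92.8 360.5] head 84.63 z [-0.0158 -0.0012 -0.9999] clock 19.95 q [-0.21  0.34  0.82 -0.    2.   -0.12] F [ 0.2 -0.4 -0. ] w 60.3
total rot tool [-0.89  0.15 -0.37]
[7.6, 8.1, 15.3] [-0.89, 0.15, -0.37]
```

View pics/w11.png

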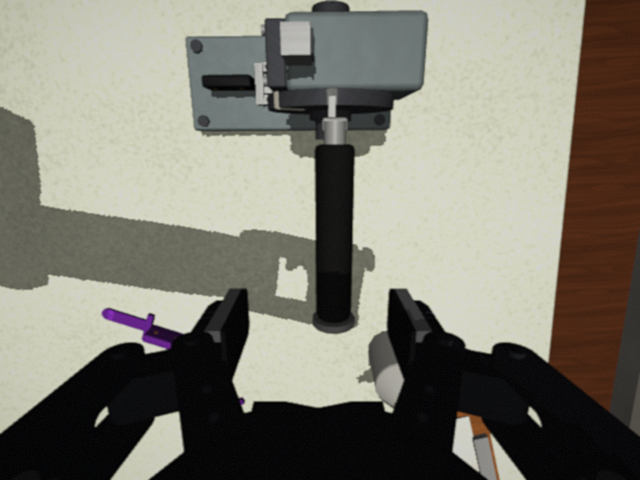

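The wrist view shows the grip from (335,150) to (334,315), the head above it, and the gauge still seated at (240,83).

```bash
python3 - <<'E'
from h import *
s=dict(np.load("w11.npz"))
c=s["color"].astype(int).max(2)
for r in (170,200,230,260,290): 
    x=np.where(c[r,300:370]<60)[0]+300; print(r,x.min(),x.max(),onz(s,(x.min()+x.max())/2,r,305).round(1))
print(onz(s,334,314,305),onz(s,335,148,305))
E
```

```text
170 316 352 [617.  -41.1 305. ]
200 316 352 [615.7 -57.8 305. ]
230 316 351 [614.  -75.3 305. ]
260 316 351 [612.5 -93.8 305. ]
290 316 351 [ 611.  -113.1  305. ]
[ 609.97793539 -129.38098375  305.        ] [618.49516072 -29.43764767 305.        ]
```

```bash
python3 -m handwheel '[[2,3,0,-0.3,0,-0.2,60],[2,3,2,-0.3,0,-0.1,60],[2,3,5,-0.3,0,0,60],[1,1,5,0,0,0,60],[0,0,5,0,0,0,60],[0,0,5,0,0,0,60],[0,0,5,0,0,0,60],[0,0,3,0,0,0,60],[0,0,0,0,0,0,60],[0,0,0,0,0,0,60]]'
python3 - <<'E'
from h import *
plan((613.2,-86.5,286.3),85,1)
E
```

```text
clock: 21.0
tcp_pos: [613.8, -83.2, 327.9]
ee_rot: [0.001, 0.736, 0.677, -0.0]
wrist_force: [1.0, -0.7, -0.2]
gripper_width: 59.7
now [613.8 -83.2 327.9] head 85.17 z [ 0.0012 -0.0025 -1.    ] clock 21.0 q [-0.19  0.33  0.89 -0.    1.91 -0.11] F [ 1.  -0.7 -0.2] w 59.7
total rot tool [0.08 0.13 0.17]
[-3.2, -0.4, 41.6] [0.08, 0.13, 0.17]
```

```bash
python3 -m handwheel '[[-1,0,5,0,0,0,60],[-1,0,6,0,0,0,60],[-1,0,6,0,0,0,60],[0,0,6,0,0,0,60],[0,0,6,0,0,0,60],[0,0,5,0,0,0,60],[0,0,4,0,0,0,60],[0,0,2,0,0,0,60],[0,0,0,0,0,0,60],[0,0,0,0,0,0,60]]'
python3 - <<'E'
from h import *
plan((613.2,-86.5,286.3),85,1)
s=ctrl.snapshot("wrist"); cv2.imwrite("pics/w12.png",s["color"][:,:,::-1]);np.savez("w12.npz",**s)
E
```

```text
clock: 22.0
tcp_pos: [613.6, -86.8, 284.2]
ee_rot: [0.001, 0.736, 0.677, -0.0]
wrist_force: [0.1, -0.6, -0.6]
gripper_width: 60.3
now [613.6 -86.8 284.2] head 85.16 z [ 0.0011 -0.0025 -1.    ] clock 22.0 q [-0.2   0.32  0.99 -0.    1.83 -0.12] F [ 0.1 -0.6 -0.6] w 60.3
total rot tool [0.07 0.14 0.16]
[0.3, -0.4, -2.1] [0.07, 0.14, 0.16]
```

View pics/w12.png

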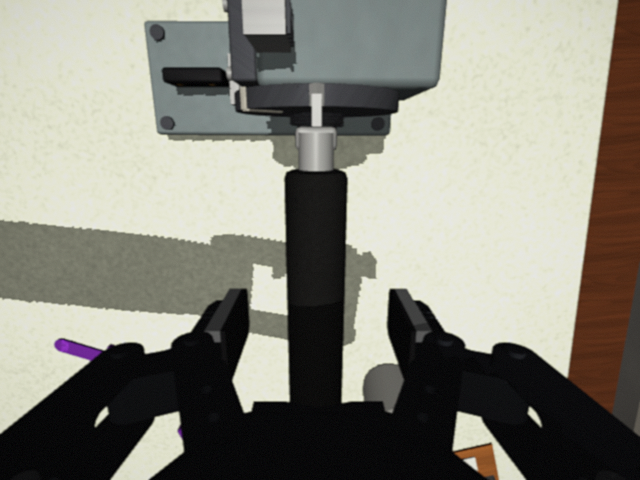

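The grip runs at column 316, centred between the fingers (columns 247 and 390), so I'll close on it.

```bash
python3 -m handwheel '[[0,0,-2,0,0,0,40],[0,0,0,0,0,0,25],[0,0,0,0,0,0,18],[0,0,0,0,0,0,16],[0,0,0,0,0,0,16],[0,0,0,0,0,0,16],[0,0,0,0,0,0,16],[0,0,0,0,0,0,16],[0,0,0,0,0,0,16],[0,0,0,0,0,0,16]]' 60
python3 - <<'E'
from h import *
plan((613.2,-86.5,286.3),85,1)
E
```

```text
clock: 23.05
tcp_pos: [612.6, -86.7, 287.3]
ee_rot: [0.001, 0.736, 0.676, -0.001]
wrist_force: [-1.3, 0.1, 0.0]
gripper_width: 20.0
now [612.6 -86.7 287.3] head 85.13 z [-0.001  -0.0024 -1.    ] clock 23.05 q [-0.2   0.32  0.99 -0.    1.83 -0.11] F [-1.3  0.1  0. ] w 20.0
total rot tool [-0.04  0.14  0.13]
[0.3, 0.5, 1.0] [-0.04, 0.14, 0.13]
```

```bash
python3 -m handwheel '[[0,-5,0.1,0,0,0,16],[0,-8,0.6,0,0,0,16],[0,-8,1.1,0,0,0,16],[0,-8,1.6,0,0,0,16],[0,-8,2.1,0,0,0,16],[0,-8,2.6,0,0,0,16],[0,-8,3,0,0,0,16],[0,-5,2.2,0,0,0,16],[0,0,0,0,0,0,16],[0,0,0,0,0,0,16]]'
cat >> h.py <<'E'
def arc():
    st=ctrl.sense();M=R(st["ee_rot"]);p=st["tcp_pos"]-M[:,2]*17.7
    a=np.radians(-4.9);ex=np.array([np.cos(a),np.sin(a)])
    # press-frame x displacement from rest grip (613.2,-86.7)
    c=np.array([612.8,-86.7]);dx=(p[:2]-c)@ex; dz=p[2]-305
    ang=np.arctan2(-dx,140+dz); r=np.hypot(dx,140+dz)
    print("ang",ang.round(4),"r",r.round(2),"dx",dx.round(1),"dz",dz.round(1),"dy",((p[:2]-c)@[-ex[1],ex[0]]).round(1),"t",st["clock"],"F",st["wrist_force"].round(1),"w",round(st["gripper_width"],1),"z",M[:,2].round(4))
    return ang
E
python3 - <<'E'
from h import *
arc(); plan((613.2,-86.5,286.3),85.1,1)
s=ctrl.snapshot("side"); crop(s,310,150,410,260,5.4,"pics/s13.png")
E
```

```text
clock: 24.05
tcp_pos: [553.6, -81.5, 274.2]
ee_rot: [0.007, 0.736, 0.677, 0.004]
wrist_force: [5.6, -0.2, -1.8]
gripper_width: 20.0
ang 0.4402 r 140.22 dx -59.7 dz -13.1 dy 0.2 t 24.05 F [ 5.6 -0.2 -1.8] w 20.0 z [ 0.0157 -0.0041 -0.9999]
now [553.6 -81.5 274.2] head 85.15 z [ 0.0157 -0.0041 -0.9999] clock 24.05 q [-0.21  0.13  1.23 -0.    1.76 -0.13] F [ 5.6 -0.2 -1.8] w 20.0
total rot tool [0.91 0.16 0.05]
[0.0, 60.0, -11.2] [0.91, 0.16, 0.05]
```

View pics/s13.png

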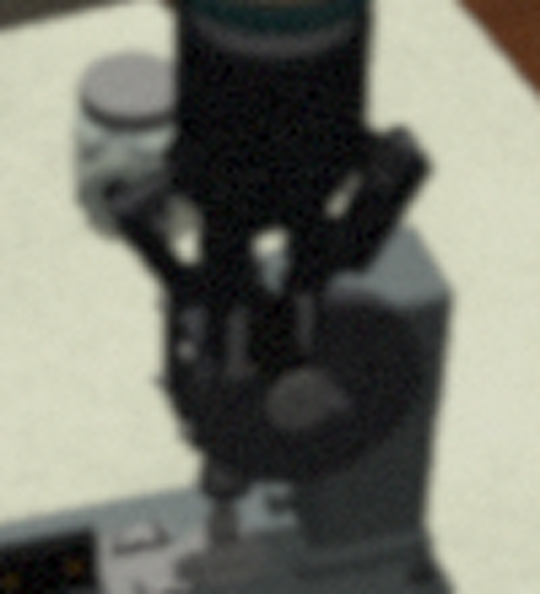

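```bash
python3 -m handwheel '[[0,-4.9,2.4,0.3,0,0,16],[0,-4.8,2.6,0.3,0,0,16],[0,-4.7,2.8,0.3,0,0,16],[0,-4.5,3,0.2,0,0,16],[0,-4.4,3.1,0.2,0,0,16],[0,-4.3,3.3,0.1,0,0,16],[0,-4.2,3.5,0.1,0,0,16],[0,-4,3.6,0.1,0,0,16],[0,0,0,0,0,0,16],[0,0,0,0,0,0,16]]'
python3 - <<'E'
from h import *
arc()
s=ctrl.snapshot("wrist"); cv2.imwrite("pics/w14.png",s["color"][:,:,::-1]);np.savez("w14.npz",**s)
E
```

```text
clock: 25.1
tcp_pos: [523.0, -78.8, 254.6]
ee_rot: [0.006, 0.736, 0.677, 0.003]
wrist_force: [7.9, -1.0, -1.1]
gripper_width: 20.0
ang 0.6997 r 140.31 dx -90.4 dz -32.7 dy 0.3 t 25.1 F [ 7.9 -1.  -1.1] w 20.0 z [ 0.0133 -0.0047 -0.9999]
```

View pics/w14.png

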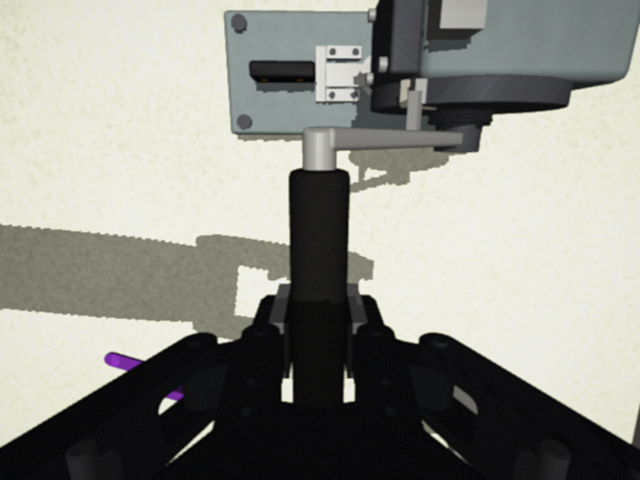

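The wrist view shows the lever, the pointer near (415,100) approaching the white line at (405,92), and the gauge shoulder flush at (320,72). I'll continue along the arc.

```bash
python3 -m handwheel '[[0,-2.7,2.3,0.3,0,0,16],[0,-2.6,2.4,0.3,0,0,16],[0,-2.5,2.4,0.2,0,0,16],[0,-2.5,2.5,0.1,0,0,16],[0,-2.4,2.5,0.1,0,0,16],[0,-2.3,2.6,0.1,0,0,16],[0,-2.3,2.6,0.1,0,0,16],[0,-2.2,2.7,0.1,0,0,16],[0,0,0,0,0,0,16],[0,0,0,0,0,0,16]]'
python3 - <<'E'
from h import *
arc()
s=ctrl.snapshot("wrist"); cv2.imwrite("pics/w15.png",s["color"][:,:,::-1]);np.savez("w15.npz",**s)
crop(s,330,0,530,180,4,"pics/w15c.png")
s=ctrl.snapshot("side"); np.savez("s15.npz",**s);crop(s,310,150,410,260,5.4,"pics/s15.png")
E
```

```text
clock: 26.15
tcp_pos: [513.2, -77.9, 245.2]
ee_rot: [0.013, 0.736, 0.677, 0.009]
wrist_force: [8.2, -0.4, 0.5]
gripper_width: 20.0
ang 0.7988 r 140.34 dx -100.6 dz -42.1 dy 0.3 t 26.15 F [ 8.2 -0.4  0.5] w 20.0 z [ 0.0307 -0.0079 -0.9995]
```

View pics/w15c.png

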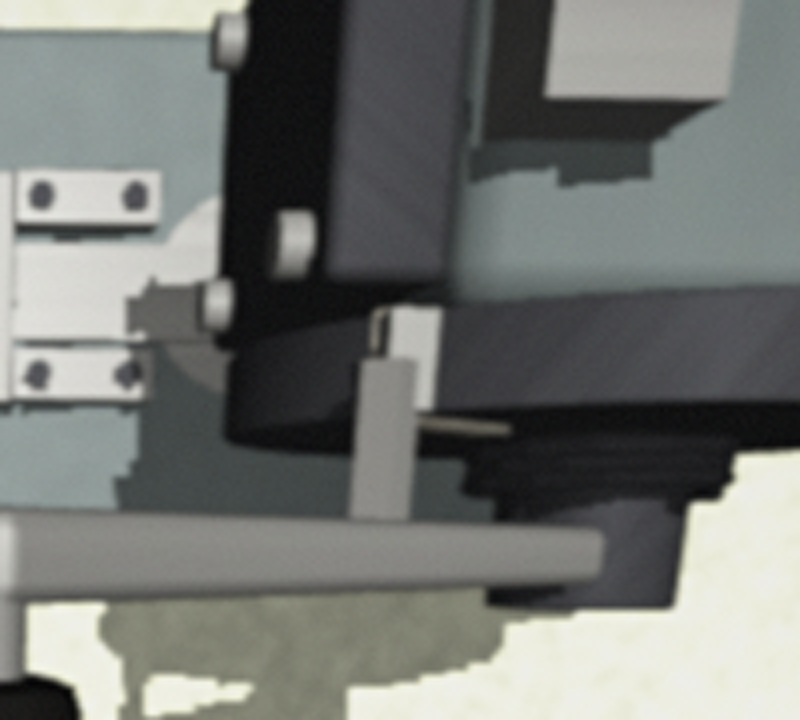

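View pics/s15.png

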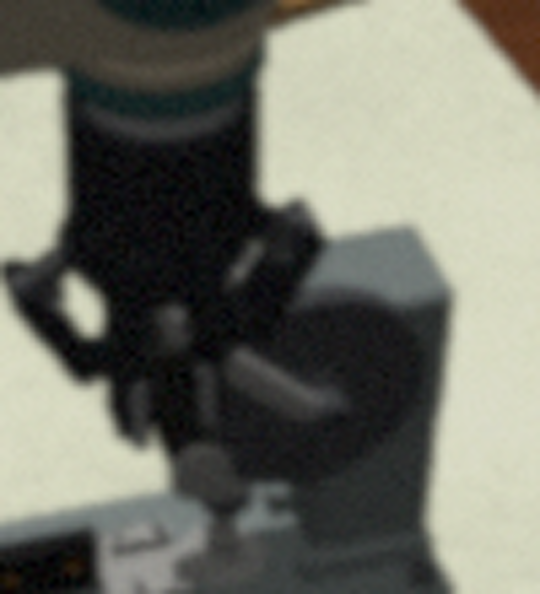

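```bash
python3 - <<'E'
from h import *
c,sn=np.cos(np.radians(4.9)),np.sin(np.radians(4.9))
p=lambda x,y,z:np.array([599.3+x*c+y*sn,42.3-x*sn+y*c,z])
s=dict(np.load("w15.npz"))
f=lambda a,r,y:(((proj(s,p(25-r*np.sin(a),y,165+r*np.cos(a)))-[330,0])*4).round(0).tolist())
for y in (-29,-35,-41):
  print(y,"rim line .9 r56",f(.9,56,y),"mark r60",f(.9,60,y),"ptr .8",f(.8,60,y),"ptr.85",f(.85,60,y), "face line r30",f(.9,30,y))
print(f(.8,140,-68),f(.8,140,-60))
s=dict(np.load("w14.npz")); crop(s,330,0,530,180,4,"pics/w14c.png")
s=dict(np.load("s10.npz")); crop(s,330,190,380,230,14,"pics/s10d.png")
print("side proj", proj(s,p(25-56*np.sin(.9),-38,165+56*np.cos(.9))),proj(s,p(25-30*np.sin(.9),-41,165+30*np.cos(.9))))
E
```

```text
-29 rim line .9 r56 [396.0, 313.0] mark r60 [377.0, 310.0] ptr .8 [423.0, 304.0] ptr.85 [399.0, 307.0] face line r30 [505.0, 334.0]
-35 rim line .9 r56 [391.0, 366.0] mark r60 [373.0, 363.0] ptr .8 [418.0, 359.0] ptr.85 [395.0, 361.0] face line r30 [500.0, 381.0]
-41 rim line .9 r56 [387.0, 417.0] mark r60 [369.0, 415.0] ptr .8 [413.0, 412.0] ptr.85 [390.0, 414.0] face line r30 [495.0, 428.0]
[-46.0, 680.0] [-45.0, 585.0]
side proj [350.98379758 214.73405144] [359.01079123 218.96233582]
```

View pics/w14c.png

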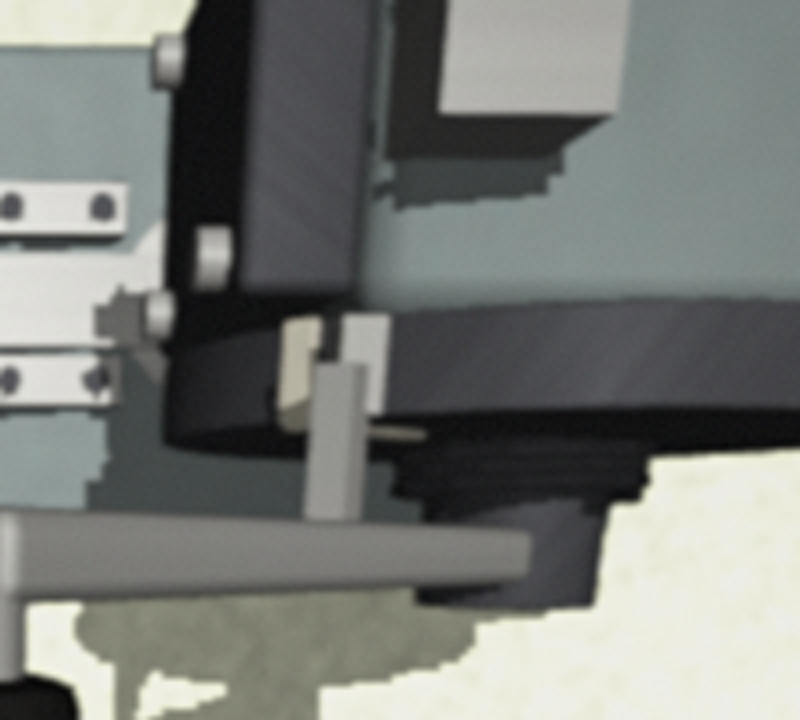

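View pics/s10d.png

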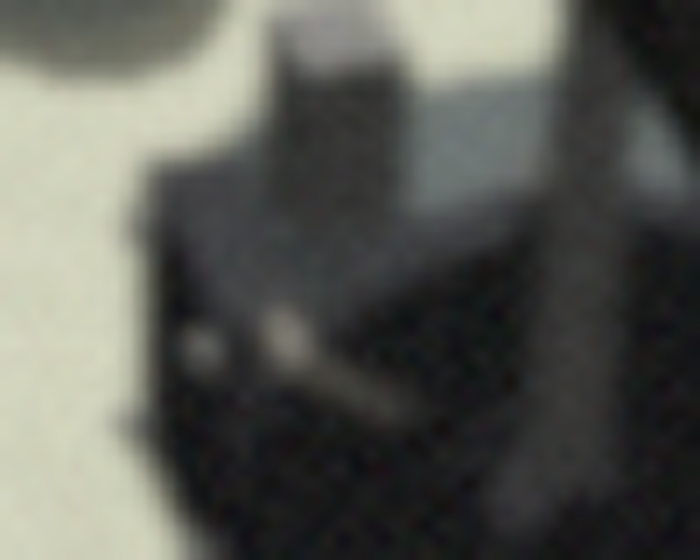

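The cream line and the lever's light pointer tip show up separately in the 0.70 and 0.80 rad views, and the projections agree with an angle of 0.80. Each row sags about 1.4 mm under the spring load, so I'll bias the rows to allow for it.

```bash
python3 -m handwheel '[[0,-2.8,2.9,0.5,0,0,16],[0,-2.8,2.9,0.5,0,0,16],[0,-2.7,3,0.5,0,0,16],[0,-2.7,3,0.5,0,0,16],[0,-2.6,3.1,0.3,0,0,16],[0,-1,1.1,0.2,0,0,16],[0,-1,1.1,0.2,0,0,16],[0,-1,1.1,0.2,0,0,16],[0,-1,1.1,0.2,0,0,16],[0,-1,1.1,0.2,0,0,16]]'
python3 - <<'E'
from h import *
arc()
s=ctrl.snapshot("wrist"); np.savez("w16.npz",**s);arc()
crop(s,330,0,530,180,4,"pics/w16c.png"); s=ctrl.snapshot("side");np.savez("s16.npz",**s);arc()
E
```

```text
clock: 27.25
tcp_pos: [507.0, -77.4, 238.5]
ee_rot: [0.011, 0.736, 0.677, 0.005]
wrist_force: [8.1, -0.5, 1.7]
gripper_width: 20.2
ang 0.8632 r 140.31 dx -106.6 dz -48.8 dy 0.3 t 27.25 F [ 8.1 -0.5  1.7] w 20.2 z [ 0.0215 -0.0092 -0.9997]
ang 0.8628 r 140.31 dx -106.6 dz -48.8 dy 0.3 t 27.3 F [ 8.4 -0.9  2.4] w 20.2 z [ 0.0217 -0.0092 -0.9997]
ang 0.8629 r 140.32 dx -106.6 dz -48.8 dy 0.3 t 27.35 F [ 7.4 -0.4  2.5] w 20.0 z [ 0.0216 -0.0093 -0.9997]
```

View pics/w16c.png

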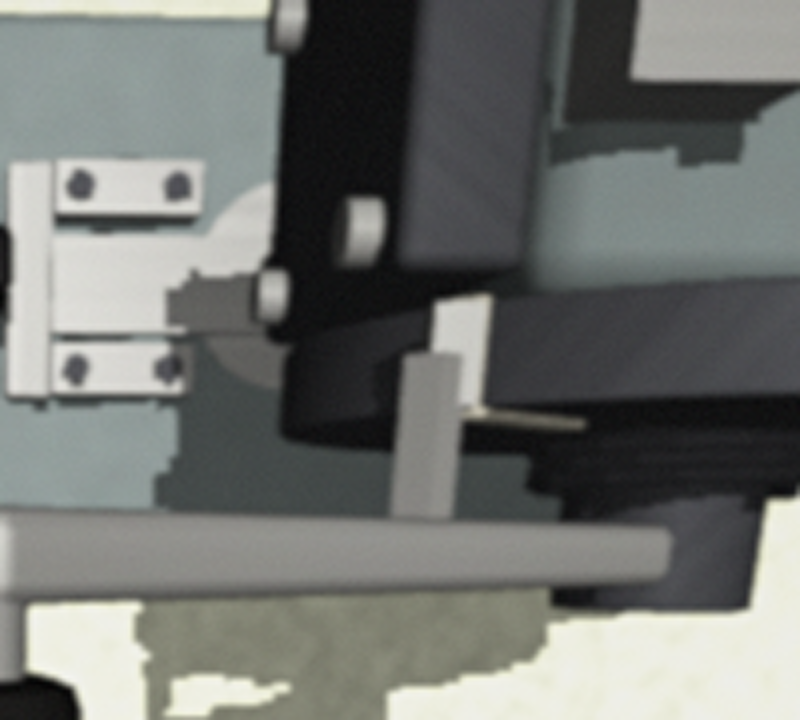

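```bash
python3 -m handwheel '[[0,-1.9,2.2,0.4,0,0,16],[0,-1.9,2.2,0.4,0,0,16],[0,-1.9,2.2,0.3,0,0,16],[0,-1.9,2.2,0.3,0,0,16],[0,-1.9,2.2,0.3,0,0,16],[0,-1.2,1.5,0.3,0,0,16],[0,-1.2,1.5,0.3,0,0,16],[0,-1.2,1.5,0.3,0,0,16],[0,-1.2,1.5,0.3,0,0,16],[0,-1.2,1.5,0.3,0,0,16]]'
python3 - <<'E'
from h import *
arc()
s=ctrl.snapshot("wrist"); np.savez("w17.npz",**s);arc()
crop(s,330,0,530,180,4,"pics/w17c.png"); s=ctrl.snapshot("side");np.savez("s17.npz",**s);arc()
crop(s,290,190,400,280,7,"pics/s17.png")
E
```

```text
clock: 28.35
tcp_pos: [504.5, -77.3, 235.6]
ee_rot: [0.01, 0.736, 0.677, 0.003]
wrist_force: [6.6, -0.1, 3.4]
gripper_width: 20.3
ang 0.8903 r 140.31 dx -109.1 dz -51.7 dy 0.3 t 28.35 F [ 6.6 -0.1  3.4] w 20.3 z [ 0.0172 -0.011  -0.9998]
ang 0.89 r 140.31 dx -109.0 dz -51.7 dy 0.3 t 28.4 F [ 7.3 -0.   2.8] w 20.0 z [ 0.0172 -0.011  -0.9998]
ang 0.8903 r 140.29 dx -109.0 dz -51.7 dy 0.3 t 28.45 F [8.  0.  2.6] w 20.2 z [ 0.0172 -0.011  -0.9998]
```

View pics/w17c.png

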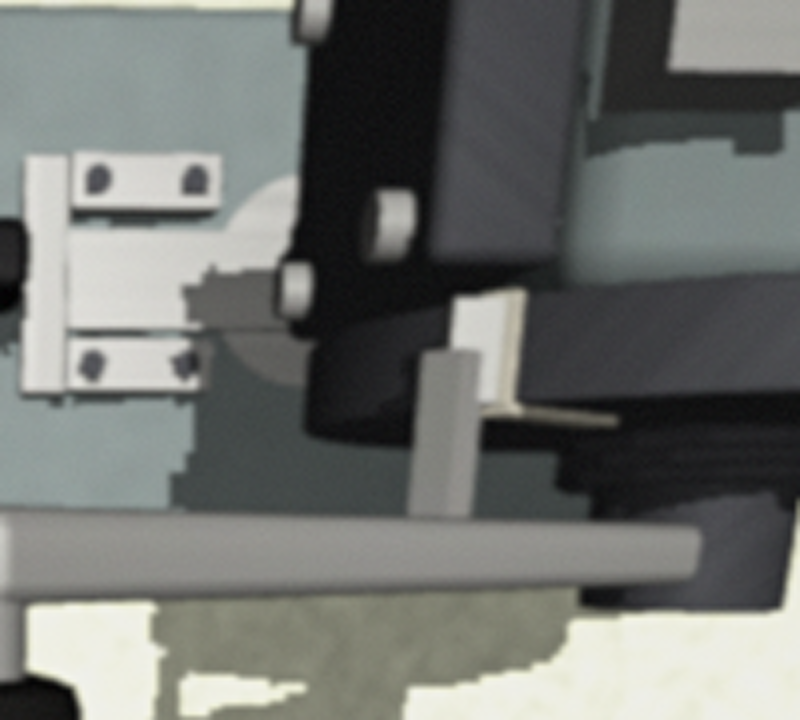

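View pics/s17.png

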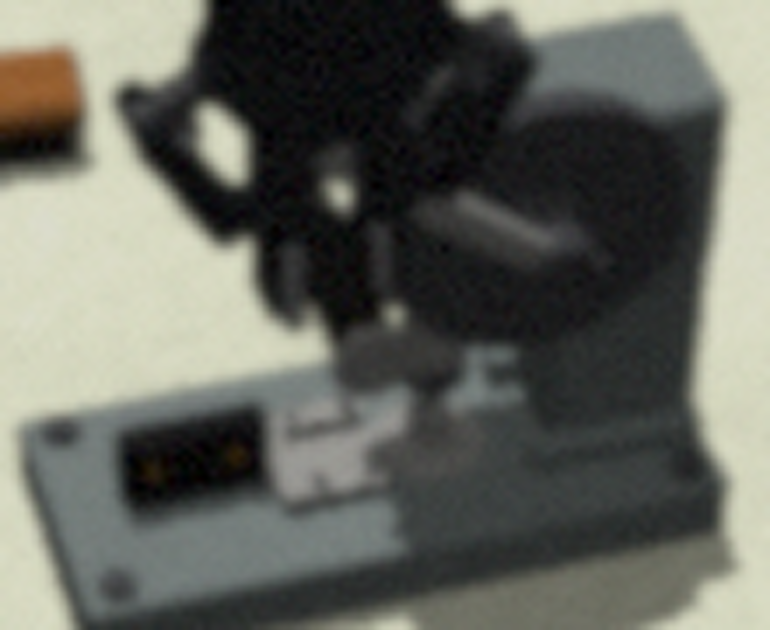

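```bash
python3 - <<'E'
from h import *
c,sn=np.cos(np.radians(4.9)),np.sin(np.radians(4.9))
p=lambda x,y,z:np.array([599.3+x*c+y*sn,42.3-x*sn+y*c,z])
for n in ("w14","w15","w16","w17"):
  s=dict(np.load(n+".npz"))
  f=lambda a,r,y:(((proj(s,p(25-r*np.sin(a),y,165+r*np.cos(a)))-[330,0])*4).round(0).tolist())
  print(n,"line r56",[f(.9+d/56,56,-34) for d in (-2,0,2)],"ptr r60",[(a,f(a,60,-34)) for a in (.7,.8,.86,.88,.9,.92)])
s=dict(np.load("w17.npz")); crop(s,430,60,475,110,12,"pics/w17d.png")
s=dict(np.load("w14.npz")); crop(s,390,65,435,115,12,"pics/w14d.png")
E
```

```text
w14 line r56 [[314.0, 364.0], [301.0, 366.0], [289.0, 367.0]] ptr r60 [(0.7, [367.0, 355.0]), (0.8, [322.0, 359.0]), (0.86, [298.0, 361.0]), (0.88, [290.0, 362.0]), (0.9, [282.0, 363.0]), (0.92, [275.0, 364.0])]
w15 line r56 [[407.0, 355.0], [392.0, 357.0], [378.0, 359.0]] ptr r60 [(0.7, [468.0, 345.0]), (0.8, [418.0, 350.0]), (0.86, [391.0, 352.0]), (0.88, [382.0, 353.0]), (0.9, [374.0, 354.0]), (0.92, [365.0, 355.0])]
w16 line r56 [[483.0, 347.0], [468.0, 348.0], [453.0, 350.0]] ptr r60 [(0.7, [551.0, 336.0]), (0.8, [498.0, 340.0]), (0.86, [468.0, 343.0]), (0.88, [459.0, 344.0]), (0.9, [449.0, 346.0]), (0.92, [440.0, 347.0])]
w17 line r56 [[517.0, 342.0], [501.0, 344.0], [486.0, 345.0]] ptr r60 [(0.7, [588.0, 331.0]), (0.8, [533.0, 336.0]), (0.86, [502.0, 339.0]), (0.88, [492.0, 340.0]), (0.9, [483.0, 341.0]), (0.92, [473.0, 342.0])]
```

View pics/w17d.png

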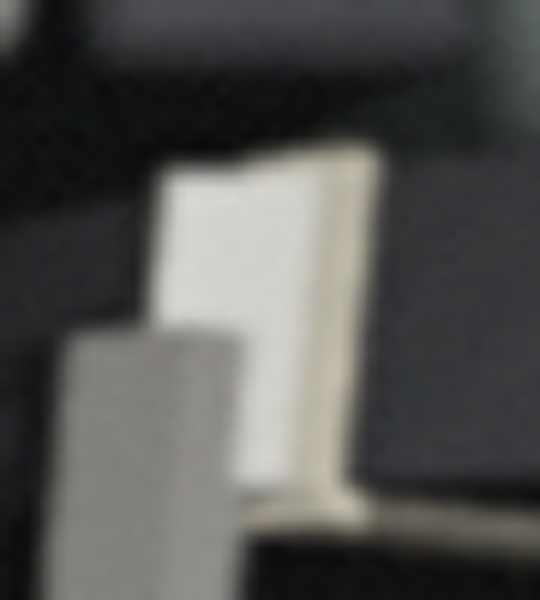

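View pics/w14d.png

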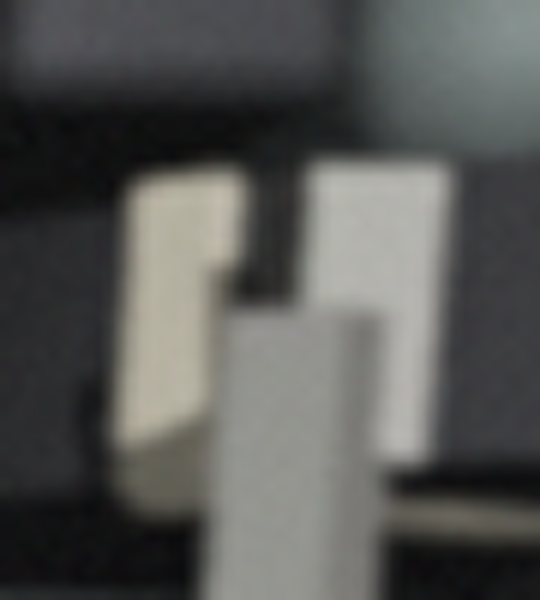

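The tip now overlies the line: tip 453–505 against line about 474–524 in the crop, where parallax predicts the tip at 480 for 0.90 rad and I measure 479. The shoulder is still flush and the hold is steady. I'll take one last overview before handing in.

```bash
python3 - <<'E'
from h import *
s=ctrl.snapshot("side"); cv2.imwrite("pics/s18.png",s["color"][:,:,::-1]); 
s=ctrl.snapshot("top"); cv2.imwrite("pics/t18.png",s["color"][:,:,::-1]); t=dict(np.load("top0.npz"))
d=np.abs(s["color"].astype(int)-t["color"].astype(int)).max(2)
for n,(a,b,c,e) in dict(jar=(165,200,180,215),brush=(222,296,195,232),bottle=(160,212,415,460)).items(): print(n,d[a:b,c:e].mean().round(1),(d[a:b,c:e]>40).sum())
arc()
E
```

```text
jar 1.9 0
brush 1.9 0
bottle 1.9 0
ang 0.8901 r 140.32 dx -109.1 dz -51.7 dy 0.3 t 28.55 F [7.3 0.3 2.5] w 20.5 z [ 0.0172 -0.011  -0.9998]
```

View pics/s18.png

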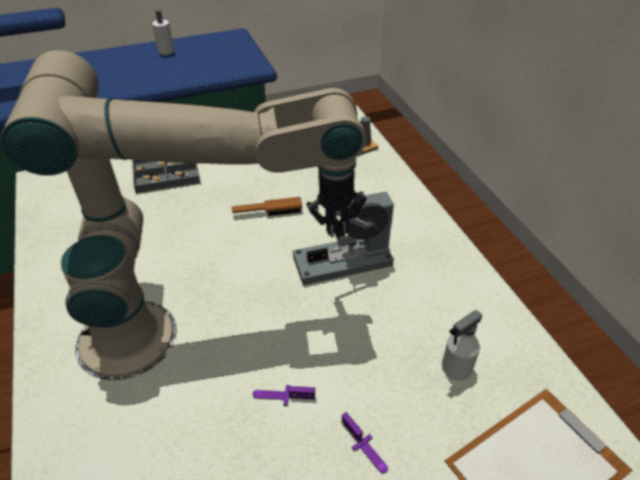

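View pics/t18.png

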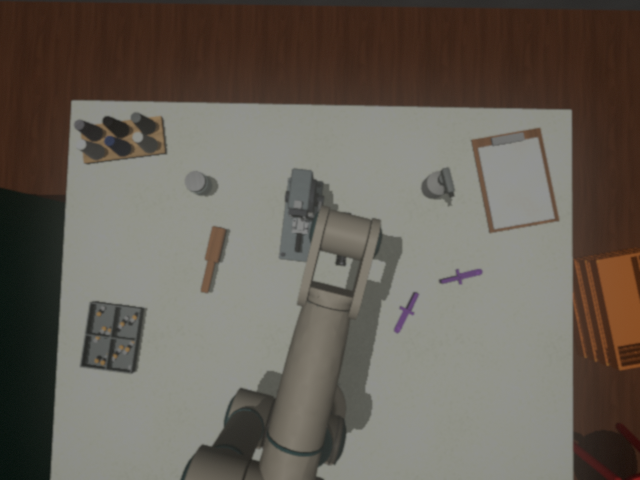

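The jar (198,183), brush (213,258) and bottle (438,184) haven't moved, and neither have the purple look-alikes. The lever is steady, so I'm handing in.

```bash
python3 -c "
from station import ctrl
print(ctrl.close_job())"
```

```text
the job is handed in; nothing more can be done
None
```

The job is handed in at about 28.6 s: the gauge is in and released, and the gripper is still holding the lever at the white line.

- **Gauge:** I slid it blade first between the guide strips until the shoulder stopped against their front ends. It pushed back with about 16 N, and the tool tilted about 2.5° during that push; I levelled it before letting go. The gauge was released with the press still open. The wrist and side views afterwards showed the shoulder flush with no visible gap.
- **Lever:** The grip is held with 60 N and did not move over the last pictures. Two checks of the angle differ slightly: the arm's own position gives 0.890 rad, and the pointer against the white line in the wrist picture gives about 0.90 rad. I left it there. I did not measure the upper die's contact separately; it follows from being past 0.75 rad.
- **Other objects:** The jar, brush and bottle show no change in the top view from start to finish. The purple look-alikes were not touched.

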